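Clear the scale and drawer, then tare the pinch bowls

TASK

First clear the way: take the wooden spurtle off the top of the drawer and the clear bucket lid off the scale, and lay both flat on the other fir shelf, the one without the scale. Then take every pinch bowl out of the drawer, gripping the stoneware gently, and set them all down upright, not dropped, on the scale's steel plate; when they are all there, press the scale's lever down to its stop and let it spring back up. Push the drawer fully shut and leave the glass jar and the white cup standing where they are; the order of the lever and the drawer is yours.

Things in the scene. Friction and masses are not known exactly. Their poses are not given: they have to be found in the camera images.
- shelf_a: The clear fir shelf: low board on steel feet, 440 mm (x) by 240 mm (y), top face 40 mm above the table; left or right of the drawer. Origin on the table under its centre. Its far end (from 110 mm beyond the centre in +x) carries a flip-lid glass jar and a small white cup; the rest is free.
- shelf_b: The other fir shelf, same size, on the other side of the drawer; it carries the scale. Origin on the table under its centre.
- scale: Baker's scale, fixed on shelf_b. Origin at the middle of its underside, on the shelf's top; x points away from the robot. Its square steel plate, 230 by 230 mm, is centred over the origin, flat top 55 mm above it. A bowl is aboard when its middle is within 97 mm of the plate's centre in x and in y. A black-tipped sprung lever sticks out in front (-x).
- tare (a joint): Angle of the scale's tare lever: 0 up (rest), 0.60 rad at its lower stop. It counts as down at its stop from 0.54, as back up below 0.06. It pivots 36 mm above the scale's underside, 66 mm behind the paddle; about 3 N at the paddle starts it, about 8 N holds it at the stop.
- tare_tip (a point): Centre of the top face of the lever's black paddle (30 mm along x, 40 mm along y, 9 mm thick); moves with the lever. At rest it is 60 mm above the shelf's top face (leaning up by 0.3 rad towards the robot) and it sinks 39 mm to the stop.
- unit: Steel drawer housing, fixed between the shelves, 260 mm deep, 280 mm wide, 75 mm tall. Origin on the table under the middle of its open front; x points away from the robot; the drawer slides in along x. A canister (148 mm tall) and a pepper jar stand on it, over 65 mm behind its front.
- drawer (a joint): How far the drawer has slid in towards +x: about 0 (up to 0.012) at the start, fully out; 0.194 m fully shut; counts as shut from 0.184. About 2 N of friction plus damping.
- drawer_handle (a point): Middle of the drawer's bar handle (10 mm round bar, 120 mm along y, 42 mm above the table, 28 mm in front of the front panel); moves with the drawer. Drawer: steel tray, inner width 256 mm, inner floor 14 mm and walls 55 mm above the table; when out, 0.20 m of it stands in front of the housing.
- spurtle: Flat wooden spurtle (porridge stick), 310 mm long along its own x, laid across the drawer's side walls above the bowls at the start. Origin at the middle of its underside; handle towards -x, 18 mm wide and 14 mm thick; blade (x above 15 mm) 26 mm wide, 10 mm thick. 70 g, balances at about the origin.
- bucket_lid: Clear plastic dough-bucket lid, a disc of 150 mm diameter, 6 mm thick, with white dashes round its rim, lying flat on the scale's plate at the start. Origin at the middle of its underside, z up. A clear upright pull bar stands on it across the middle: 64 mm long along the lid's own x, 12 mm thick in y, from 6 to 32 mm above the underside. 110 g.
- spoon_ring: Flat ring of measuring spoons, about 120 mm along x, 20 mm wide, 8 mm thick, lying along the middle of the drawer between the bowls; it stays in the drawer. Origin at the ring, underside; spoons towards -x.
- bowl1: Stoneware pinch bowl, unglazed clay, round, open at the top: 52 mm outside diameter, upright sides, 36 mm tall, wall 5 mm, about 120 g. Origin at the middle of its underside, z up through its mouth. Breakable: grip with at most 45 N a finger, set down, do not drop. Stands in the drawer at the start; only 2 to 4 of bowl1 to bowl4 are present (an absent one gives no pose).
- bowl2: Stoneware pinch bowl, unglazed clay, round, open at the top: 52 mm outside diameter, upright sides, 36 mm tall, wall 5 mm, about 120 g. Origin at the middle of its underside, z up through its mouth. Breakable: grip with at most 45 N a finger, set down, do not drop. Stands in the drawer at the start; only 2 to 4 of bowl1 to bowl4 are present (an absent one gives no pose).
- bowl3: Stoneware pinch bowl, unglazed clay, round, open at the top: 52 mm outside diameter, upright sides, 36 mm tall, wall 5 mm, about 120 g. Origin at the middle of its underside, z up through its mouth. Breakable: grip with at most 45 N a finger, set down, do not drop. Stands in the drawer at the start; only 2 to 4 of bowl1 to bowl4 are present (an absent one gives no pose).
- bowl4: Stoneware pinch bowl, unglazed clay, round, open at the top: 52 mm outside diameter, upright sides, 36 mm tall, wall 5 mm, about 120 g. Origin at the middle of its underside, z up through its mouth. Breakable: grip with at most 45 N a finger, set down, do not drop. Stands in the drawer at the start; only 2 to 4 of bowl1 to bowl4 are present (an absent one gives no pose).
- flip_jar: Glass jar with flip lid, 80 mm diameter, 118 mm tall, standing on the far end of shelf_a: leave it. Origin at the middle of its underside.
- ramekin: Small white cup, 70 mm diameter, 45 mm tall, standing on the far end of shelf_a: leave it. Origin at the middle of its underside.

How it is judged:
On the way, in this order (a step that is already met when the one before it is completed fails the run):
1. the spurtle and the bucket lid lie flat on the clear shelf (x of bucket_lid in the frame of shelf_a between -0.18 and 0.18 m and y of bucket_lid in the frame of shelf_a between -0.1 and 0.1 m and z of bucket_lid in the frame of shelf_a between 0.032 and 0.055 m and angle between each of bucket_lid, spurtle's own z axis and vertical below 0.15 rad and linear speed of each of bucket_lid, spurtle below 0.03 m/s and x of spurtle in the frame of shelf_a between -0.18 and 0.18 m and y of spurtle in the frame of shelf_a between -0.125 and 0.125 m and z of spurtle in the frame of shelf_a between 0.032 and 0.055 m), for 0.2 s.
2. every bowl present stands upright on the scale's plate, the lever up (x of bowl1 in the frame of scale between -0.097 and 0.097 m and y of bowl1 in the frame of scale between -0.097 and 0.097 m and z of bowl1 in the frame of scale between 0.045 and 0.065 m and angle between each of bowl1, bowl2, bowl3, bowl4's own z axis and vertical below 0.15 rad and linear speed of each of bowl1, bowl2, bowl3, bowl4 below 0.03 m/s and x of bowl2 in the frame of scale between -0.097 and 0.097 m and y of bowl2 in the frame of scale between -0.097 and 0.097 m and z of bowl2 in the frame of scale between 0.045 and 0.065 m and x of bowl3 in the frame of scale between -0.097 and 0.097 m and y of bowl3 in the frame of scale between -0.097 and 0.097 m and z of bowl3 in the frame of scale between 0.045 and 0.065 m and x of bowl4 in the frame of scale between -0.097 and 0.097 m and y of bowl4 in the frame of scale between -0.097 and 0.097 m and z of bowl4 in the frame of scale between 0.045 and 0.065 m and value of joint tare below 0.06 rad), for 0.2 s.
3. the tare lever is down at its stop with the bowls on the plate (value of joint tare above 0.54 rad and x of bowl1 in the frame of scale between -0.097 and 0.097 m and y of bowl1 in the frame of scale between -0.097 and 0.097 m and z of bowl1 in the frame of scale between 0.045 and 0.065 m and angle between each of bowl1, bowl2, bowl3, bowl4's own z axis and vertical below 0.15 rad and linear speed of each of bowl1, bowl2, bowl3, bowl4 below 0.03 m/s and x of bowl2 in the frame of scale between -0.097 and 0.097 m and y of bowl2 in the frame of scale between -0.097 and 0.097 m and z of bowl2 in the frame of scale between 0.045 and 0.065 m and x of bowl3 in the frame of scale between -0.097 and 0.097 m and y of bowl3 in the frame of scale between -0.097 and 0.097 m and z of bowl3 in the frame of scale between 0.045 and 0.065 m and x of bowl4 in the frame of scale between -0.097 and 0.097 m and y of bowl4 in the frame of scale between -0.097 and 0.097 m and z of bowl4 in the frame of scale between 0.045 and 0.065 m), for 0.1 s.
4. the tare lever has sprung back up (value of joint tare below 0.06 rad), for 0.2 s.
At the end, for the whole second after the job is handed in: Spurtle and lid flat and at rest on shelf_a (lid within 180 mm of its centre in x, 100 in y; spurtle 180, 125); every bowl present upright (0.15 rad), at rest on the scale plate, within 97 mm of its centre in x and y; lever up (below 0.06 rad); drawer shut (beyond 0.184 m) (all of step 1 and all of step 2 and value of joint drawer above 0.184 m); the robot touches nothing.
It fails at once if a bowl is squeezed or struck by the fingers with more than 90 N in all (45 N a finger) (contact force between the fingers and bowl1 above 90 N or contact force between the fingers and bowl2 above 90 N or contact force between the fingers and bowl3 above 90 N or contact force between the fingers and bowl4 above 90 N).
It fails at once if a bowl is dropped: in free fall faster than 0.6 m/s while still more than 20 mm above the scale's plate (let go over about 40 mm up) ((linear speed of bowl1 above 0.6 m/s and contact force between the fingers and bowl1 below 0.5 N and z of bowl1 in the frame of scale above 0.075 m) or (linear speed of bowl2 above 0.6 m/s and contact force between the fingers and bowl2 below 0.5 N and z of bowl2 in the frame of scale above 0.075 m) or (linear speed of bowl3 above 0.6 m/s and contact force between the fingers and bowl3 below 0.5 N and z of bowl3 in the frame of scale above 0.075 m) or (linear speed of bowl4 above 0.6 m/s and contact force between the fingers and bowl4 below 0.5 N and z of bowl4 in the frame of scale above 0.075 m)).
It fails at once if the jar or the cup is knocked over or shoved more than 50 mm (angle between any of flip_jar, ramekin's own z axis and vertical above 0.5 rad or distance of any of flip_jar, ramekin from where it was at the start of the episode above 0.05 m).
Of bowl1, bowl2, bowl3, bowl4 only 2 to 4 are there at a start; the rules pass over those that are not, and their reading is None.
At some moment in a run one of bowl1, bowl2, bowl3, bowl4 may be knocked a few centimetres aside while the robot is not near it.
It also fails if it takes over 210 s, if anything falls off the work surface, if the arm or the gripper's body presses on something with over 40 N, if the wrist force passes 120 N, or if a joint passes its speed limit or range.

ROBOT

A 6-joint arm with a two-finger parallel gripper is mounted at the origin on the work surface. World frame = base frame: x ahead of the robot, y to its left, z up, the work surface at z = 0. Lengths are in m, angles in rad, forces in N, time in s.
With the tool pointing down it reaches from about 0.325 to 0.875 m from the base axis. Payload 4.4 kg.
Tool frame: the origin (TCP) lies on the centre line of the jaws, within the pads' length; the fingertips stand 11 mm ahead of it and the grasp point (between the pads) lies 8 mm behind it (tips_ahead is the z of the fingertips in the tool frame, in m); z points along the fingers, y is the line along which they close (so a half turn about z gives the same grasp; the last joint's range is limited). The gripper opens to 85 mm and grips with 20 to 120 N. Pads are 22 mm wide; open, the fingers measure 114 mm over their backs; the gripper's body (76 mm by 85 mm) begins 54 mm behind the grasp point. The pads swing forward as they close: fully open they stand 13 mm farther back than shut.
Start: joints at [-1.466, 0.207, 1.542, -0, 1.393, -0.15], TCP at [0.145, -0.556, 0.242] pointing down, gripper open.
Joint ranges: [-2.73, 2.73], [-0.86, 2.22], [0.23, 2.46], [-1.11, 4.25], [0.08, 2.63], [-2.82, 2.82]. Speed limits (rad/s): [2.79, 2.79, 3.14, 3.14, 3.14, 3.14].

INTERFACE

Orientations are given as a rotation vector (axis times angle).
In Python, from plant import observe, read_camera, camera_model, finish_job, trace, tips_ahead gives the robot as it stands.
- The arm moves only by the tool servo_tool, never from a script. Its argument "deltas" is a list of rows, each an object with "xyz": the shift along the tool's x, y, z in cm, a list of three; "delta_rot": the turn, a rotation vector about the tool's x, y, z in degrees, a list of three; "hand": the opening, from 0 (shut) to 1 (fully open). In form: [{"xyz": [tx, ty, tz], "delta_rot": [rx, ry, rz], "hand": hand}, ...]. A call has 1 to 8 rows; each row shifts and turns the commanded pose from where the row before left it, along the tool's axes as they then stand; what a row does not reach is not made up. A row lasts 1/10 s, in which the tool goes at most 50 mm and 8.59 degrees, less where a joint would pass 70% of its speed; a pose out of reach is approached as far as the arm can. A call is refused whole if a number of a shift passes 5 or a number of a turn 8.59, either way. A call with a gripper value outside its range is refused whole. The fingers move at their own pace and stop on an object; "force" is the grip in N (left out, the last holds). Time passes only in rows, so rows that do not move let the fingers close. It gives the time, the measured TCP pose, the force, the opening and the grip force at its end, in the units of the state.
- observe(): the state, without advancing time (a new reading comes with each control period).
- read_camera(name): name is "scene" or "top"; returns the picture (400x640x3 uint8, red, green, blue); there is no depth.
- camera_model(name): a dict with "vfov" (degrees; the focal length in pixels is half the picture's height over the tangent of half this angle, whatever the lens; pixels are square), "cx", "cy" (the principal point, pixels), "rvec" (rotation vector, rad) and "tvec" (3), from world to camera coordinates, as OpenCV has them. Camera axes: x right, y down, z forward; pixel columns grow to the right and rows downward; lengths in m; the calibration is good to about 2 mm. A picture is of the moment at which its call begins. camera_model takes no time and is no camera call.
- finish_job(): hands the job in; it is judged then, once.
Trained networks look in the newest picture that a camera, given by its name, has taken for a name from the list of things; names that differ only in an ending like _2 or _b are one class to them, and where a whole thing is asked for, a point or a joint stands for the part that bears it (a point fixed in the world has none). Each returns a list of dicts, best first, with "score" (0 to 1); they miss things now and then, are a little off and sometimes report something else, mostly with a low value. They report only what shows in the picture. A call takes as long as a camera call.
- trace(camera, query): "mask" (400x640 bool, what is visible of it) and "centre" ([row, column] in pixels, amid what is visible of it).
The state is a dict: "clock": time; "joint_pos": joint angles; "dq": joint speeds; "joint_efforts": joint torques, N m; "position": TCP position; "ee_rot": TCP orientation; "force": force on the tool from outside, world axes, zero at the start; "ft_torque": the same for the moment, N m; "opening": finger opening in m; "finger_force": force on a finger pad.
Only numpy, scipy, OpenCV 4.12 (cv2) and the standard library are available. Lean on these libraries where they do the work, as an engineer would, in place of code of your own. Each camera call takes 0.05 s, during which the arm holds its last target. There are 200 camera calls.

## Working session

There is one attempt and no reset: what is moved stays moved. The work goes in short steps, Python scripts to look and compute and a tool call to move; the robot and the scene stay as the last step left them, time stands still between calls to the robot, and variables do not carry over. Pictures are saved under pics/ and viewed, at most 14 in all, crops included, and the job is handed in when it is done.

Besides the shell and the picture viewer there is one more tool, called after ">>>" by a JSON object that holds its "method" and its "body", one argument or row to a line. servo_tool: Moves the arm, as the interface text tells. Its arguments: {"type":"object","properties":{"deltas":{"type":"array"},"force":{"type":"number"}},"required":["deltas"]}

```bash
mkdir -p pics; ls
cat > h.py <<'E'
import numpy as np, cv2
from plant import *
def cam(n):
    m=camera_model(n); f=200/np.tan(np.radians(m['vfov'])/2)
    R=cv2.Rodrigues(np.array(m['rvec'],float))[0]; t=np.array(m['tvec'],float)
    return f,m['cx'],m['cy'],R,t
def px2w(n,row,col,z):
    f,cx,cy,R,t=cam(n); d=R.T@np.array([(col-cx)/f,(row-cy)/f,1]); c=-R.T@t
    return c+d*(z-c[2])/d[2]
def w2px(n,p):
    f,cx,cy,R,t=cam(n); q=R@np.array(p,float)+t
    return np.array([cy+f*q[1]/q[2],cx+f*q[0]/q[2]])
def save(n,name):
    im=read_camera(n); cv2.imwrite('pics/'+name,im[:,:,::-1]); return im
E
python3 - <<'E'
from h import *
np.set_printoptions(precision=3,suppress=True)
s=observe(); print({k:np.round(v,3) for k,v in s.items()}, tips_ahead)
for n in('scene','top'):
    save(n,n+'0.png'); m=camera_model(n); f,cx,cy,R,t=cam(n); print(n,m,-R.T@t)
for q,z in [('shelf_a',.04),('scale',.095),('unit',.075),('drawer_handle',.042),('spurtle',.069),('bucket_lid',.1),('spoon_ring',.02),('bowl1',.05),('flip_jar',.1),('ramekin',.085),('tare_tip',.1)]:
    for n in('top','scene'):
        for r in trace(n,q)[:5]:
            c=r['centre']; print(q,n,round(r['score'],2),np.round(c),px2w(n,c[0],c[1],z),r['mask'].sum())
E
```

```text
pics
{'clock': np.float64(0.0), 'joint_pos': array([-1.465,  0.207,  1.543, -0.   ,  1.394, -0.151]), 'dq': array([-0.001,  0.001,  0.001, -0.   ,  0.   , -0.001]), 'joint_efforts': array([ -0.001, -38.304, -29.16 ,  -0.   ,   0.011,  -0.   ]), 'position': array([ 0.145, -0.556,  0.241]), 'ee_rot': array([-3.114, -0.4  , -0.   ]), 'force': array([0.275, 0.792, 0.037]), 'ft_torque': array([ 0.055, -0.022, -0.027]), 'finger_force': np.float64(0.0), 'opening': np.float64(0.085)} 0.011
scene {'vfov': 43.43207991137, 'cx': 313.9600489055751, 'cy': 199.6393433633565, 'rvec': array([ 1.376,  2.217, -0.841]), 'tvec': array([ 0.231, -0.263,  1.496])} [1.188 0.301 0.926]
top {'vfov': 55.075430542521794, 'cx': 314.1246383745966, 'cy': 200.19045161390125, 'rvec': array([ 2.182, -2.14 ,  0.079]), 'tvec': array([-0.   ,  0.519,  0.931])} [ 0.428 -0.014  0.977]
shelf_a top 0.89 [215. 441.] [ 0.487 -0.3    0.04 ] 15976
shelf_a scene 0.88 [181. 217.] [ 0.51  -0.274  0.04 ] 11042
shelf_a scene 0.37 [238. 349.] [0.526 0.086 0.04 ] 177
scale top 0.91 [170. 186.] [0.577 0.311 0.095] 6529
scale scene 0.66
[... 1308 characters left out ...]
.53  0.093 0.05 ] 194
bowl1 scene 0.59 [238. 272.] [ 0.609 -0.064  0.05 ] 468
bowl1 scene 0.57 [211. 294.] [ 0.518 -0.057  0.05 ] 245
flip_jar top 0.9 [133. 424.] [ 0.673 -0.245  0.1  ] 1362
flip_jar top 0.68 [261. 188.] [0.367 0.292 0.1  ] 371
flip_jar scene 0.91 [220. 184.] [ 0.684 -0.235  0.1  ] 1951
ramekin top 0.81 [140. 470.] [ 0.661 -0.354  0.085] 759
ramekin scene 0.62 [207. 140.] [ 0.688 -0.352  0.085] 856
tare_tip top 0.66 [169. 344.] [ 0.585 -0.061  0.1  ] 368
tare_tip top 0.62 [260. 187.] [0.37  0.296 0.1  ] 412
tare_tip top 0.28 [202. 308.] [0.506 0.023 0.1  ] 1194
tare_tip scene 0.84 [205. 465.] [0.368 0.293 0.1  ] 284
tare_tip scene 0.46 [218. 185.] [ 0.678 -0.237  0.1  ] 1981
```

Run:
```python
import cv2
for n in('top','scene'):
    im=cv2.imread(f'pics/{n}0.png'); im=im[70:330,90:570] if n=='top' else im[120:380,60:540]
    cv2.imwrite(f'pics/{n}0c.png',cv2.resize(im,(800,433),interpolation=cv2.INTER_CUBIC))
```

```text
(no output)
```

View pics/top0c.png

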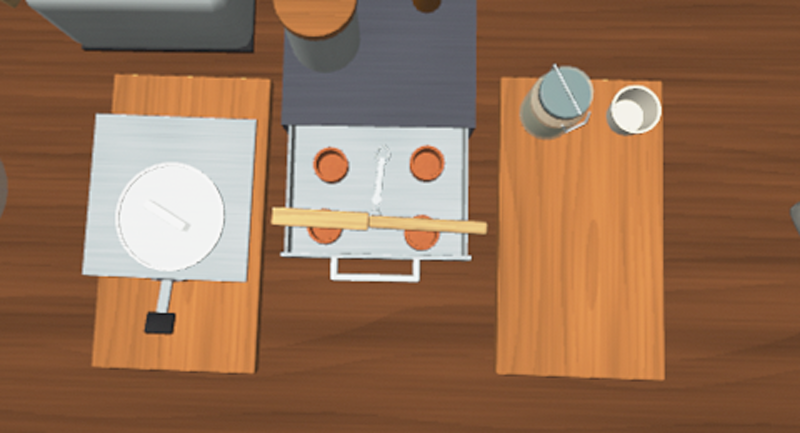

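View pics/scene0c.png

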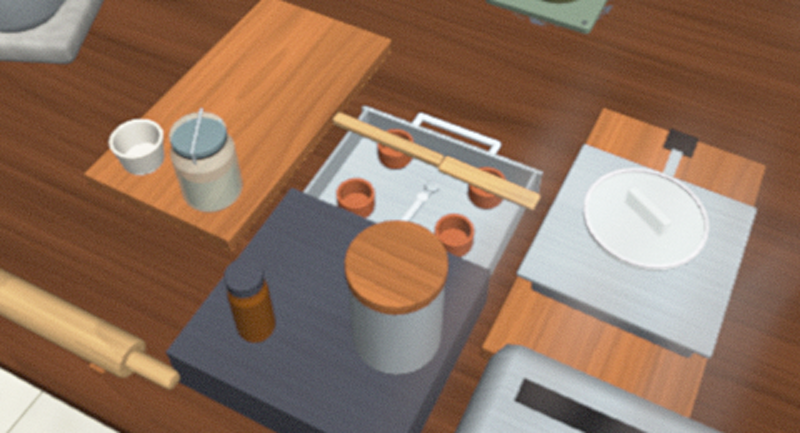

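The top view shows four bowls in the drawer, at about (288,168), (346,167), (285,205) and (343,210) in full-image col,row. The spurtle lies across the front pair. The lid is on the plate at (192,200) with its bar running from (180,192) to (202,206), and the black lever paddle is at (186,263). shelf_a is on the right, with the jar and cup at its far end. The scene view agrees with this.

Run:
```python
from h import *
np.set_printoptions(precision=3,suppress=True)
read_camera('top')
def rect(q,z,i=0):
    m=trace('top',q)[i]['mask'].astype(np.uint8)
    n,l,s,_=cv2.connectedComponentsWithStats(m); m=(l==1+np.argmax(s[1:,4])).astype(np.uint8)
    c=cv2.findContours(m,0,1)[0][0][:,0,:]
    w=np.array([px2w('top',r,k,z)[:2] for k,r in c],np.float32)
    r=cv2.minAreaRect(w); print(q,z,'c',np.array(r[0]),'size',np.array(r[1]),'ang',round(r[2],1),'corners',cv2.boxPoints(r).round(3).tolist()); return m,w
rect('shelf_a',.04); rect('scale',.095); rect('spurtle',.065); rect('unit',.075)
m,w=rect('bucket_lid',.101)
print('lid ell',cv2.fitEllipse(w))
rect('ramekin',.085);rect('flip_jar',.118+.04)
rect('tare_tip',.1,1)
# lid bar ends by eye
for u,v in [(150,203),(187,227)]: print('bar',px2w('top',70+v/1.6667,90+u/1.6667,.127))
# bowls: rim z 14+36 mm
for r in trace('top','bowl1')[:4]:
    c=cv2.findContours(r['mask'].astype(np.uint8),0,1)[0]; c=max(c,key=len)[:,0,:]
    w=np.array([px2w('top',a,k,.05)[:2] for k,a in c],np.float32); print('bowl',r['score'],'bbox',w.min(0),w.max(0),(w.min(0)+w.max(0))/2)
# drawer panel/handle by eye
for nm,u,v,z in [('handleL',333,280,.042),('handleR',418,280,.042),('panelL',281,259,.055),('panelR',470,259,.055),('unitfrontL',283,125,.075),('unitfrontR',474,127,.075),('spL',273,218,.065),('spR',487,229,.069),('paddle',160,323,.1),('plateFL',82,275,.095),('plateFR',247,281,.095),('plateBL',96,114,.095),('plateBR',257,120,.095)]:
    print(nm,px2w('top',70+v/1.6667,90+u/1.6667,z))
```

```text
shelf_a 0.04 c [ 0.512 -0.292] size [0.244 0.438] ang 89.1 corners [[0.29100000858306885, -0.41100001335144043], [0.7289999723434448, -0.4180000126361847], [0.7329999804496765, -0.17399999499320984], [0.29499998688697815, -0.16699999570846558]]
scale 0.095 c [0.499 0.293] size [0.232 0.306] ang 88.7 corners [[0.34299999475479126, 0.1809999942779541], [0.6489999890327454, 0.17299999296665192], [0.6539999842643738, 0.4059999883174896], [0.3479999899864197, 0.4129999876022339]]
spurtle 0.065 c [0.51 0.  ] size [0.306 0.025] ang 88.7 corners [[0.49399998784065247, -0.15299999713897705], [0.5189999938011169, -0.15299999713897705], [0.5260000228881836, 0.15299999713897705], [0.5, 0.15299999713897705]]
unit 0.075 c [0.71  0.006] size [0.282 0.393] ang 89.1 corners [[0.5120000243186951, -0.13199999928474426], [0.9039999842643738, -0.1379999965429306], [0.9089999794960022, 0.14399999380111694], [0.515999972820282, 0.15000000596046448]]
bucket_lid 0.101 c [0.507 0.291] size [0.147 0.147] ang 46.7 corners [[0.40299999713897705, 0.2879999876022339], [0.5099999904632568, 0.18700000643730164], [0.
[... 812 characters left out ...]
15000000596046448], [0.7120000123977661, 0.38100001215934753], [0.2980000078678131, 0.3889999985694885]]
bar [0.523 0.309 0.127]
bar [0.491 0.257 0.127]
bowl 0.78 bbox [ 0.47  -0.085] [ 0.497 -0.037] [ 0.483 -0.061]
bowl 0.73 bbox [0.477 0.057] [0.499 0.104] [0.488 0.081]
bowl 0.56 bbox [0.565 0.048] [0.62  0.099] [0.592 0.074]
handleL [0.424 0.067 0.042]
handleR [ 0.427 -0.057  0.042]
panelL [0.453 0.141 0.055]
panelR [ 0.458 -0.131  0.055]
unitfrontL [0.645 0.142 0.075]
unitfrontR [ 0.646 -0.133  0.075]
spL [0.511 0.153 0.065]
spR [ 0.501 -0.153  0.069]
paddle [0.361 0.297 0.1  ]
plateFL [0.424 0.411 0.095]
plateFR [0.42  0.181 0.095]
plateBL [0.652 0.406 0.095]
plateBR [0.647 0.175 0.095]
```

>>> {"method": "servo_tool", "body": {
  "deltas": [
    {"xyz": [3.1, -2.8, 0], "delta_rot": [0, 0, 0], "hand": 1},
    {"xyz": [3.1, -2.8, 0], "delta_rot": [0, 0, 0], "hand": 1},
    {"xyz": [3.1, -2.8, 0], "delta_rot": [0, 0, 0], "hand": 1},
    {"xyz": [3.1, -2.8, 0], "delta_rot": [0, 0, 0], "hand": 1},
    {"xyz": [3.1, -2.8, 0], "delta_rot": [0, 0, 0], "hand": 1},
    {"xyz": [3.1, -2.8, 0], "delta_rot": [0, 0, 0], "hand": 1},
    {"xyz": [3.1, -2.8, 0], "delta_rot": [0, 0, 0], "hand": 1},
    {"xyz": [3.1, -2.8, 0], "delta_rot": [0, 0, 0], "hand": 1}
  ],
  "force": 30
}}

```text
clock: 2.5
position: [0.3294, -0.2754, 0.2426]
ee_rot: [3.115, 0.4, 0.001]
force: [0.4, -0.7, 0.2]
opening: 0.0852
finger_force: 0.0
```

>>> {"method": "servo_tool", "body": {
  "deltas": [
    {"xyz": [3.1, -2.8, 0], "delta_rot": [0, 0, 0], "hand": 1},
    {"xyz": [3.1, -2.8, 0], "delta_rot": [0, 0, 0], "hand": 1},
    {"xyz": [3.1, -2.8, 0], "delta_rot": [0, 0, 0], "hand": 1},
    {"xyz": [3.1, -2.8, 0], "delta_rot": [0, 0, 0], "hand": 1},
    {"xyz": [3.1, -2.8, 0], "delta_rot": [0, 0, 0], "hand": 1},
    {"xyz": [3.1, -2.8, 0], "delta_rot": [0, 0, 0], "hand": 1},
    {"xyz": [3.1, -2.8, 0], "delta_rot": [0, 0, 0], "hand": 1},
    {"xyz": [3.1, -2.8, 0], "delta_rot": [0, 0, 0], "hand": 1}
  ]
}}

```text
clock: 3.3
position: [0.5128, 0.0043, 0.2425]
ee_rot: [3.115, 0.401, 0.001]
force: [-0.1, -0.5, 0.6]
opening: 0.0852
finger_force: 0.0
```

>>> {"method": "servo_tool", "body": {
  "deltas": [
    {"xyz": [0, 0, 0], "delta_rot": [0, 0, -8.4], "hand": 1},
    {"xyz": [0, 0, 0], "delta_rot": [0, 0, -8.4], "hand": 1},
    {"xyz": [0, 0, 0], "delta_rot": [0, 0, -8.4], "hand": 1},
    {"xyz": [0, 0, 0], "delta_rot": [0, 0, -8.4], "hand": 1},
    {"xyz": [0, 0, 0], "delta_rot": [0, 0, -8.4], "hand": 1},
    {"xyz": [0, 0, 0], "delta_rot": [0, 0, -8.4], "hand": 1},
    {"xyz": [0, 0, 0], "delta_rot": [0, 0, -8.4], "hand": 1},
    {"xyz": [0, 0, 0], "delta_rot": [0, 0, -8.4], "hand": 1}
  ]
}}

```text
clock: 4.1
position: [0.512, 0.0026, 0.2424]
ee_rot: [2.367, 2.065, 0.0]
force: [0.1, -1.1, -0.3]
opening: 0.0853
finger_force: 0.0
```

>>> {"method": "servo_tool", "body": {
  "deltas": [
    {"xyz": [0, 0, 0], "delta_rot": [0, 0, -7.4], "hand": 1},
    {"xyz": [0, 0, 0], "delta_rot": [0, 0, 0], "hand": 1},
    {"xyz": [0, 0, 0], "delta_rot": [0, 0, 0], "hand": 1}
  ]
}}

```text
clock: 4.4
position: [0.512, 0.0026, 0.2423]
ee_rot: [2.239, 2.204, 0.0]
force: [0.1, 0.5, -0.8]
opening: 0.0853
finger_force: 0.0
```

>>> {"method": "servo_tool", "body": {
  "deltas": [
    {"xyz": [0, 0, 4], "delta_rot": [0, 0, 0], "hand": 1},
    {"xyz": [0, 0, 4], "delta_rot": [0, 0, 0], "hand": 1},
    {"xyz": [0, 0, 4], "delta_rot": [0, 0, 0], "hand": 1},
    {"xyz": [0, 0, 4], "delta_rot": [0, 0, 0], "hand": 1},
    {"xyz": [0, 0, 1.3], "delta_rot": [0, 0, 0], "hand": 1},
    {"xyz": [0, 0, 1.3], "delta_rot": [0, 0, 0], "hand": 1},
    {"xyz": [0, 0, 0], "delta_rot": [0, 0, 0], "hand": 1}
  ]
}}

```text
clock: 5.1
position: [0.5118, 0.0026, 0.0558]
ee_rot: [-2.236, -2.205, 0.001]
force: [-1.2, 0.6, -0.5]
opening: 0.0851
finger_force: 0.0
```

>>> {"method": "servo_tool", "body": {
  "deltas": [
    {"xyz": [0, 0, 0], "delta_rot": [0, 0, 0], "hand": 0},
    {"xyz": [0, 0, 0], "delta_rot": [0, 0, 0], "hand": 0},
    {"xyz": [0, 0, 0], "delta_rot": [0, 0, 0], "hand": 0},
    {"xyz": [0, 0, 0], "delta_rot": [0, 0, 0], "hand": 0},
    {"xyz": [0, 0, 0], "delta_rot": [0, 0, 0], "hand": 0},
    {"xyz": [0, 0, 0], "delta_rot": [0, 0, 0], "hand": 0},
    {"xyz": [0, 0, 0], "delta_rot": [0, 0, 0], "hand": 0},
    {"xyz": [0, 0, 0], "delta_rot": [0, 0, 0], "hand": 0}
  ],
  "force": 40
}}

```text
clock: 5.9
position: [0.5126, 0.0025, 0.0571]
ee_rot: [2.235, 2.206, 0.001]
force: [-0.8, 0.0, 6.2]
opening: 0.0174
finger_force: 39.9
```

>>> {"method": "servo_tool", "body": {
  "deltas": [
    {"xyz": [0, 0, -2], "delta_rot": [0, 0, 0], "hand": 0},
    {"xyz": [0, 0, -3], "delta_rot": [0, 0, 0], "hand": 0},
    {"xyz": [0, 0, -3], "delta_rot": [0, 0, 0], "hand": 0},
    {"xyz": [0, 0, -3], "delta_rot": [0, 0, 0], "hand": 0},
    {"xyz": [0, 0, -3], "delta_rot": [0, 0, 0], "hand": 0},
    {"xyz": [0, 0, 0], "delta_rot": [0, 0, 0], "hand": 0}
  ]
}}

```text
clock: 6.5
position: [0.5152, 0.0021, 0.2009]
ee_rot: [2.23, 2.202, 0.009]
force: [0.5, -0.8, -0.5]
opening: 0.0175
finger_force: 39.3
```

>>> {"method": "servo_tool", "body": {
  "deltas": [
    {"xyz": [-4.2, -0.7, 0], "delta_rot": [0, 0, 0], "hand": 0},
    {"xyz": [-4.2, -0.7, 0], "delta_rot": [0, 0, 0], "hand": 0},
    {"xyz": [-4.2, -0.7, 0], "delta_rot": [0, 0, 0], "hand": 0},
    {"xyz": [-4.2, -0.7, 0], "delta_rot": [0, 0, 0], "hand": 0},
    {"xyz": [-4.2, -0.7, 0], "delta_rot": [0, 0, 0], "hand": 0},
    {"xyz": [-4.2, -0.7, 0], "delta_rot": [0, 0, 0], "hand": 0},
    {"xyz": [-4.2, -0.7, 0], "delta_rot": [0, 0, 0], "hand": 0},
    {"xyz": [-4.2, -0.8, 0], "delta_rot": [0, 0, 0], "hand": 0}
  ]
}}

```text
clock: 7.3
position: [0.4494, -0.3336, 0.1945]
ee_rot: [-2.234, -2.205, -0.0]
force: [0.1, -0.3, -0.6]
opening: 0.0172
finger_force: 39.2
```

>>> {"method": "servo_tool", "body": {
  "deltas": [
    {"xyz": [-4.2, -0.8, 0], "delta_rot": [0, 0, 0], "hand": 0},
    {"xyz": [0, 0, 0], "delta_rot": [0, 0, 8.2], "hand": 0},
    {"xyz": [0, 0, 0], "delta_rot": [0, 0, 8.2], "hand": 0},
    {"xyz": [0, 0, 0], "delta_rot": [0, 0, 8.2], "hand": 0},
    {"xyz": [0, 0, 0], "delta_rot": [0, 0, 8.2], "hand": 0},
    {"xyz": [0, 0, 0], "delta_rot": [0, 0, 8.2], "hand": 0},
    {"xyz": [0, 0, 0], "delta_rot": [0, 0, 8.2], "hand": 0}
  ]
}}

```text
clock: 8.0
position: [0.4413, -0.3738, 0.1942]
ee_rot: [-2.952, -1.066, 0.002]
force: [0.6, 0.4, -0.1]
opening: 0.0174
finger_force: 39.2
```

>>> {"method": "servo_tool", "body": {
  "deltas": [
    {"xyz": [0, 0, 0], "delta_rot": [0, 0, 8.2], "hand": 0},
    {"xyz": [0, 0, 0], "delta_rot": [0, 0, 8.2], "hand": 0},
    {"xyz": [0, 0, 0], "delta_rot": [0, 0, 8.2], "hand": 0},
    {"xyz": [0, 0, 0], "delta_rot": [0, 0, 8.2], "hand": 0},
    {"xyz": [0, 0, 0], "delta_rot": [0, 0, 8.2], "hand": 0},
    {"xyz": [0, 0, 0], "delta_rot": [0, 0, 0], "hand": 0},
    {"xyz": [0, 0, 0], "delta_rot": [0, 0, 0], "hand": 0}
  ]
}}

```text
clock: 8.7
position: [0.4416, -0.374, 0.195]
ee_rot: [-3.14, 0.021, 0.002]
force: [-0.5, -0.5, -0.2]
opening: 0.0173
finger_force: 39.2
```

Run:
```python
from h import *
a=save('top','t1.png'); b=save('scene','s1.png')
cv2.imwrite('pics/b1.png',cv2.resize(np.hstack([a[60:340,300:],b[60:340,60:400]]),(800,330))[:,:,::-1])
```

```text
(no output)
```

View pics/b1.png

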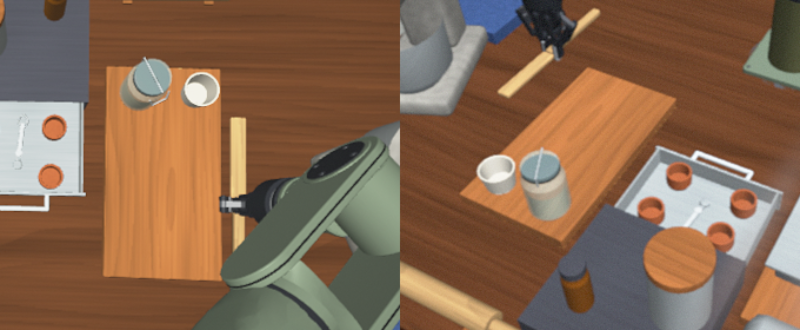

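The spurtle is held level above shelf_a's right edge, at about (238,180) in the left panel. The fingertips stick out about 9 mm below it, so I'll let it go about 1 cm up.

>>> {"method": "servo_tool", "body": {
  "deltas": [
    {"xyz": [0, 0, 4], "delta_rot": [0, 0, 0], "hand": 0},
    {"xyz": [0, 0, 4], "delta_rot": [0, 0, 0], "hand": 0},
    {"xyz": [0, 0, 3], "delta_rot": [0, 0, 0], "hand": 0},
    {"xyz": [0, 0, 2], "delta_rot": [0, 0, 0], "hand": 0},
    {"xyz": [0, 0, 1], "delta_rot": [0, 0, 0], "hand": 0},
    {"xyz": [0, 0, 0.3], "delta_rot": [0, 0, 0], "hand": 0},
    {"xyz": [0, 0, 0], "delta_rot": [0, 0, 0], "hand": 0},
    {"xyz": [0, 0, 0], "delta_rot": [0, 0, 0], "hand": 0}
  ]
}}

```text
clock: 9.6
position: [0.443, -0.3755, 0.0548]
ee_rot: [3.139, -0.025, 0.003]
force: [-0.8, 0.6, -0.1]
opening: 0.0175
finger_force: 39.2
```

>>> {"method": "servo_tool", "body": {
  "deltas": [
    {"xyz": [0, 0, 0], "delta_rot": [0, 0, 0], "hand": 0.35},
    {"xyz": [0, 0, 0], "delta_rot": [0, 0, 0], "hand": 0.6},
    {"xyz": [0, 0, 0], "delta_rot": [0, 0, 0], "hand": 1},
    {"xyz": [0, 0, 0], "delta_rot": [0, 0, 0], "hand": 1},
    {"xyz": [0, 0, 0], "delta_rot": [0, 0, 0], "hand": 1},
    {"xyz": [0, 0, -4], "delta_rot": [0, 0, 0], "hand": 1},
    {"xyz": [0, 0, -5], "delta_rot": [0, 0, 0], "hand": 1},
    {"xyz": [0, 0, -5], "delta_rot": [0, 0, 0], "hand": 1}
  ]
}}

```text
clock: 10.4
position: [0.4415, -0.3738, 0.1939]
ee_rot: [-3.14, 0.026, 0.002]
force: [1.2, -0.8, -0.4]
opening: 0.0854
finger_force: 0.0
```

>>> {"method": "servo_tool", "body": {
  "deltas": [
    {"xyz": [0.3, -4.1, 0], "delta_rot": [0, 0, 0], "hand": 1},
    {"xyz": [0.3, -4.1, 0], "delta_rot": [0, 0, 0], "hand": 1},
    {"xyz": [0.3, -4.1, 0], "delta_rot": [0, 0, 0], "hand": 1},
    {"xyz": [0.3, -4.1, 0], "delta_rot": [0, 0, 0], "hand": 1},
    {"xyz": [0.3, -4.1, 0], "delta_rot": [0, 0, 0], "hand": 1},
    {"xyz": [0.3, -4.1, 0], "delta_rot": [0, 0, 0], "hand": 1},
    {"xyz": [0.3, -4.1, 0], "delta_rot": [0, 0, 0], "hand": 1},
    {"xyz": [0.3, -4.1, 0], "delta_rot": [0, 0, 0], "hand": 1}
  ]
}}

```text
clock: 11.2
position: [0.4713, -0.0453, 0.1935]
ee_rot: [3.141, -0.026, 0.001]
force: [0.7, 0.7, 0.5]
opening: 0.0855
finger_force: 0.0
```

>>> {"method": "servo_tool", "body": {
  "deltas": [
    {"xyz": [0.4, -4.2, 0], "delta_rot": [0, 0, 0], "hand": 1},
    {"xyz": [0.4, -4.2, 0], "delta_rot": [0, 0, 0], "hand": 1},
    {"xyz": [0.4, -4.2, 0], "delta_rot": [0, 0, 0], "hand": 1},
    {"xyz": [0.4, -4.2, 0], "delta_rot": [0, 0, 0], "hand": 1},
    {"xyz": [0.4, -4.2, 0], "delta_rot": [0, 0, 0], "hand": 1},
    {"xyz": [0.4, -4.2, 0], "delta_rot": [0, 0, 0], "hand": 1},
    {"xyz": [0.4, -4.1, 0], "delta_rot": [0, 0, 0], "hand": 1},
    {"xyz": [0.4, -4.1, 0], "delta_rot": [0, 0, 0], "hand": 1}
  ]
}}

```text
clock: 12.0
position: [0.5088, 0.2883, 0.1933]
ee_rot: [3.141, -0.025, 0.0]
force: [0.9, -0.7, -0.7]
opening: 0.0857
finger_force: 0.0
```

>>> {"method": "servo_tool", "body": {
  "deltas": [
    {"xyz": [0, 0, 0], "delta_rot": [0, 0, -8.4], "hand": 1},
    {"xyz": [0, 0, 0], "delta_rot": [0, 0, -8.4], "hand": 1},
    {"xyz": [0, 0, 0], "delta_rot": [0, 0, -8.4], "hand": 1},
    {"xyz": [0, 0, 0], "delta_rot": [0, 0, -8.4], "hand": 1},
    {"xyz": [0, 0, 0], "delta_rot": [0, 0, -8.4], "hand": 1},
    {"xyz": [0, 0, 0], "delta_rot": [0, 0, -8.4], "hand": 1},
    {"xyz": [0, 0, 0], "delta_rot": [0, 0, -8.4], "hand": 1},
    {"xyz": [0, 0, 0], "delta_rot": [0, 0, 0], "hand": 1}
  ]
}}

```text
clock: 12.8
position: [0.5088, 0.2864, 0.1931]
ee_rot: [-2.75, -1.519, 0.0]
force: [-0.1, -0.3, 1.7]
opening: 0.0852
finger_force: 0.0
```

Run:
```python
from h import *
np.set_printoptions(precision=3,suppress=True)
s=observe(); print(s['position'],s['ee_rot'],s['joint_pos'])
a=save('top','t2.png'); b=save('scene','s2.png')
cv2.imwrite('pics/b2.png',cv2.resize(np.hstack([a[60:340],b[60:340,330:]]),(800,236))[:,:,::-1])
for n in('top','scene'):
  for q,z in(('spurtle',.05),('bucket_lid',.101)):
    for r in trace(n,q)[:1]: print(n,q,r['score'],px2w(n,*r['centre'],z))
```

```text
[0.509 0.286 0.193] [-2.75  -1.519  0.   ] [0.365 0.269 1.57  0.    1.303 0.926]
top spurtle 0.83 [ 0.46  -0.371  0.05 ]
top bucket_lid 0.72 [0.489 0.273 0.101]
scene spurtle 0.81 [ 0.476 -0.387  0.05 ]
scene bucket_lid 0.58 [0.514 0.301 0.101]
```

View pics/b2.png

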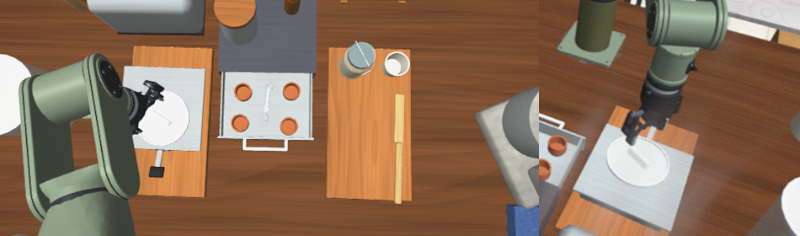

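The spurtle lies flat on shelf_a along its right side, at about (399,148) in the panel. The gripper is above the lid's bar. I'll go down and grip it.

>>> {"method": "servo_tool", "body": {
  "deltas": [
    {"xyz": [0, 0, 3], "delta_rot": [0, 0, 0], "hand": 1},
    {"xyz": [0, 0, 2], "delta_rot": [0, 0, 0], "hand": 1},
    {"xyz": [0, 0, 1.5], "delta_rot": [0, 0, 0], "hand": 1},
    {"xyz": [0, 0, 1.1], "delta_rot": [0, 0, 0], "hand": 1},
    {"xyz": [0, 0, 0], "delta_rot": [0, 0, 0], "hand": 1}
  ]
}}

```text
clock: 13.6
position: [0.5079, 0.286, 0.1155]
ee_rot: [-2.749, -1.519, 0.005]
force: [0.2, -0.3, -0.6]
opening: 0.0855
finger_force: 0.0
```

>>> {"method": "servo_tool", "body": {
  "deltas": [
    {"xyz": [0, 0, 0], "delta_rot": [0, 0, 0], "hand": 0},
    {"xyz": [0, 0, 0], "delta_rot": [0, 0, 0], "hand": 0},
    {"xyz": [0, 0, 0], "delta_rot": [0, 0, 0], "hand": 0},
    {"xyz": [0, 0, 0], "delta_rot": [0, 0, 0], "hand": 0},
    {"xyz": [0, 0, 0], "delta_rot": [0, 0, 0], "hand": 0},
    {"xyz": [0, 0, 0], "delta_rot": [0, 0, 0], "hand": 0},
    {"xyz": [0, 0, 0], "delta_rot": [0, 0, 0], "hand": 0},
    {"xyz": [0, 0, 0], "delta_rot": [0, 0, 0], "hand": 0}
  ]
}}

```text
clock: 14.4
position: [0.5094, 0.2867, 0.1179]
ee_rot: [2.75, 1.52, 0.002]
force: [-0.8, -0.1, 3.8]
opening: 0.0112
finger_force: 40.2
```

>>> {"method": "servo_tool", "body": {
  "deltas": [
    {"xyz": [0, 0, -1], "delta_rot": [0, 0, 0], "hand": 0},
    {"xyz": [0, 0, -2], "delta_rot": [0, 0, 0], "hand": 0},
    {"xyz": [0, 0, -3], "delta_rot": [0, 0, 0], "hand": 0},
    {"xyz": [0, 0, -3], "delta_rot": [0, 0, 0], "hand": 0},
    {"xyz": [0, 0, -2], "delta_rot": [0, 0, 0], "hand": 0},
    {"xyz": [0, 0, 0], "delta_rot": [0, 0, 0], "hand": 0}
  ]
}}

```text
clock: 15.0
position: [0.511, 0.2873, 0.2313]
ee_rot: [2.749, 1.519, 0.012]
force: [0.1, -0.9, -1.6]
opening: 0.0111
finger_force: 39.5
```

>>> {"method": "servo_tool", "body": {
  "deltas": [
    {"xyz": [-3.4, 1.7, 0], "delta_rot": [0, 0, 0], "hand": 0},
    {"xyz": [-3.6, 1.7, 0], "delta_rot": [0, 0, 0], "hand": 0},
    {"xyz": [-3.6, 1.7, 0], "delta_rot": [0, 0, 0], "hand": 0},
    {"xyz": [-3.6, 1.7, 0], "delta_rot": [0, 0, 0], "hand": 0},
    {"xyz": [-3.6, 1.7, 0], "delta_rot": [0, 0, 0], "hand": 0},
    {"xyz": [-3.6, 1.8, 0], "delta_rot": [0, 0, 0], "hand": 0},
    {"xyz": [-3.6, 1.8, 0], "delta_rot": [0, 0, 0], "hand": 0}
  ]
}}

```text
clock: 15.7
position: [0.4768, 0.0091, 0.2255]
ee_rot: [-2.748, -1.519, 0.004]
force: [0.4, -0.8, -0.8]
opening: 0.0111
finger_force: 39.5
```

>>> {"method": "servo_tool", "body": {
  "deltas": [
    {"xyz": [-3.6, 1.8, 0], "delta_rot": [0, 0, 0], "hand": 0},
    {"xyz": [-3.6, 1.8, 0], "delta_rot": [0, 0, 0], "hand": 0},
    {"xyz": [-3.6, 1.8, 0], "delta_rot": [0, 0, 0], "hand": 0},
    {"xyz": [-3.6, 1.7, 0], "delta_rot": [0, 0, 0], "hand": 0},
    {"xyz": [-3.6, 1.7, 0], "delta_rot": [0, 0, 0], "hand": 0},
    {"xyz": [-3.6, 1.7, 0], "delta_rot": [0, 0, 0], "hand": 0},
    {"xyz": [-3.4, 1.7, 0], "delta_rot": [0, 0, 0], "hand": 0},
    {"xyz": [0, 0, 0], "delta_rot": [0, 0, 0], "hand": 0}
  ]
}}

```text
clock: 16.5
position: [0.4472, -0.27, 0.2256]
ee_rot: [-2.753, -1.512, 0.003]
force: [0.5, 0.2, -1.1]
opening: 0.0112
finger_force: 39.5
```

>>> {"method": "servo_tool", "body": {
  "deltas": [
    {"xyz": [0, 0, 4], "delta_rot": [0, 0, 0], "hand": 0},
    {"xyz": [0, 0, 4], "delta_rot": [0, 0, 0], "hand": 0},
    {"xyz": [0, 0, 4], "delta_rot": [0, 0, 0], "hand": 0},
    {"xyz": [0, 0, 2], "delta_rot": [0, 0, 0], "hand": 0},
    {"xyz": [0, 0, 1], "delta_rot": [0, 0, 0], "hand": 0},
    {"xyz": [0, 0, 0], "delta_rot": [0, 0, 0], "hand": 0},
    {"xyz": [0, 0, 0], "delta_rot": [0, 0, 0], "hand": 0}
  ]
}}

```text
clock: 17.2
position: [0.4493, -0.2663, 0.078]
ee_rot: [2.748, 1.52, 0.001]
force: [0.6, 0.9, -0.5]
opening: 0.0113
finger_force: 39.4
```

Lid underside is now about 57 mm up, so I'll lower it another 1.5 cm and release.

>>> {"method": "servo_tool", "body": {
  "deltas": [
    {"xyz": [0, 0, 1], "delta_rot": [0, 0, 0], "hand": 0},
    {"xyz": [0, 0, 0.5], "delta_rot": [0, 0, 0], "hand": 0},
    {"xyz": [0, 0, 0], "delta_rot": [0, 0, 0], "hand": 0},
    {"xyz": [0, 0, 0], "delta_rot": [0, 0, 0], "hand": 0}
  ]
}}

```text
clock: 17.6
position: [0.4493, -0.2667, 0.0628]
ee_rot: [2.748, 1.519, 0.001]
force: [0.1, -0.9, 0.3]
opening: 0.0109
finger_force: 39.9
```

>>> {"method": "servo_tool", "body": {
  "deltas": [
    {"xyz": [0, 0, 0], "delta_rot": [0, 0, 0], "hand": 0.4},
    {"xyz": [0, 0, 0], "delta_rot": [0, 0, 0], "hand": 1},
    {"xyz": [0, 0, 0], "delta_rot": [0, 0, 0], "hand": 1},
    {"xyz": [0, 0, 0], "delta_rot": [0, 0, 0], "hand": 1},
    {"xyz": [0, 0, -4], "delta_rot": [0, 0, 0], "hand": 1},
    {"xyz": [0, 0, -5], "delta_rot": [0, 0, 0], "hand": 1},
    {"xyz": [0, 0, -5], "delta_rot": [0, 0, 0], "hand": 1},
    {"xyz": [0, 0, 0], "delta_rot": [0, 0, 0], "hand": 1}
  ]
}}

```text
clock: 18.4
position: [0.4532, -0.2698, 0.211]
ee_rot: [2.735, 1.512, 0.01]
force: [1.6, -0.8, 0.7]
opening: 0.0855
finger_force: 0.0
```

```bash
cat >> h.py <<'E'
def bowls(n,z,lo=.3):
    for r in trace(n,'bowl1')[:6]:
        if r['score']<lo: continue
        c=cv2.findContours(r['mask'].astype(np.uint8),0,1)[0]; c=max(c,key=len)[:,0,:]
        w=np.array([px2w(n,a,k,z)[:2] for k,a in c],np.float32); print(n,round(r['score'],2),w.min(0),w.max(0),'c',(w.min(0)+w.max(0))/2,'cm',px2w(n,*r['centre'],z)[:2])
E
python3 - <<'E'
from h import *
np.set_printoptions(precision=3,suppress=True)
s=observe(); print(s['position'],s['ee_rot'])
a=save('top','t3.png'); bowls('top',.05)
read_camera('scene'); bowls('scene',.04)
for q,z in(('spurtle',.05),('bucket_lid',.046)):
    r=trace('top',q)[0]; print(q,r['score'],px2w('top',*r['centre'],z))
cv2.imwrite('pics/t3c.png',cv2.resize(a[70:330,90:570],(800,433))[:,:,::-1])
E
```

```text
[ 0.453 -0.27   0.211] [2.735 1.512 0.01 ]
top 0.95 [0.477 0.055] [0.526 0.106] c [0.501 0.081] cm [0.499 0.079]
top 0.84 [ 0.47  -0.088] [ 0.519 -0.037] c [ 0.494 -0.062] cm [ 0.489 -0.058]
top 0.73 [0.565 0.05 ] [0.617 0.099] c [0.591 0.075] cm [0.59  0.076]
top 0.62 [ 0.57  -0.094] [ 0.627 -0.04 ] c [ 0.598 -0.067] cm [ 0.599 -0.064]
scene 0.93 [0.564 0.046] [0.628 0.104] c [0.596 0.075] cm [0.595 0.081]
scene 0.87 [ 0.467 -0.089] [ 0.539 -0.03 ] c [ 0.503 -0.06 ] cm [ 0.496 -0.065]
scene 0.6 [0.472 0.053] [0.543 0.11 ] c [0.508 0.081] cm [0.501 0.085]
scene 0.58 [ 0.57  -0.096] [ 0.626 -0.037] c [ 0.598 -0.067] cm [ 0.606 -0.074]
spurtle 0.68 [ 0.55  -0.373  0.05 ]
bucket_lid 0.7 [ 0.448 -0.257  0.046]
```

View pics/t3c.png

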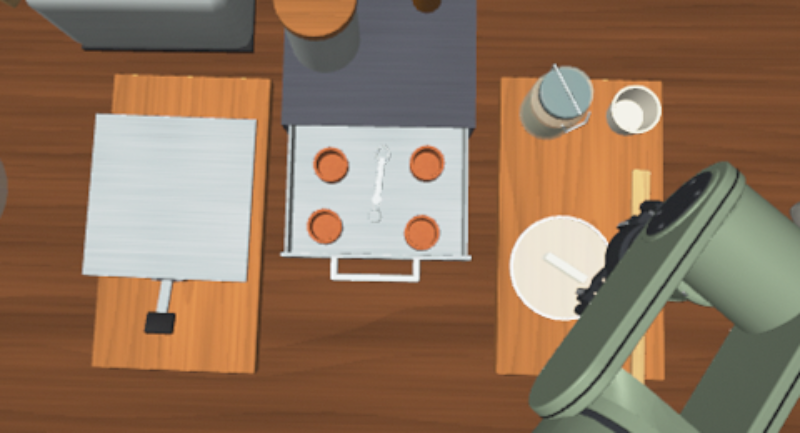

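The lid lies flat on shelf_a at about (560,267) and the plate is clear. All four bowls are in plain view at (325,227), (421,233), (331,165) and (426,163).

>>> {"method": "servo_tool", "body": {
  "deltas": [
    {"xyz": [0, 0, 0], "delta_rot": [0, 0, 8.3], "hand": 1},
    {"xyz": [0, 0, 0], "delta_rot": [0, 0, 8.3], "hand": 1},
    {"xyz": [0, 0, 0], "delta_rot": [0, 0, 8.3], "hand": 1},
    {"xyz": [0, 0, 0], "delta_rot": [0, 0, 8.3], "hand": 1},
    {"xyz": [0, 0, 0], "delta_rot": [0, 0, 8.3], "hand": 0.78},
    {"xyz": [0, 0, 0], "delta_rot": [0, 0, 8.3], "hand": 0.78},
    {"xyz": [0, 0, 0], "delta_rot": [0, 0, 8], "hand": 0.78},
    {"xyz": [0, 0, 0], "delta_rot": [0, 0, 0], "hand": 0.78}
  ],
  "force": 25
}}

```text
clock: 19.5
position: [0.4479, -0.2655, 0.2004]
ee_rot: [-3.139, -0.002, 0.004]
force: [0.1, 0.1, -1.3]
opening: 0.0668
finger_force: 0.0
```

>>> {"method": "servo_tool", "body": {
  "deltas": [
    {"xyz": [2, -4.3, 0], "delta_rot": [0, 0, 0], "hand": 0.78},
    {"xyz": [2, -4.3, 0], "delta_rot": [0, 0, 0], "hand": 0.78},
    {"xyz": [2, -4.3, 0], "delta_rot": [0, 0, 0], "hand": 0.78},
    {"xyz": [2, -4.3, 0], "delta_rot": [0, 0, 0], "hand": 0.78},
    {"xyz": [2, -4.3, 0], "delta_rot": [0, 0, 0], "hand": 0.78},
    {"xyz": [2, -4.3, 0], "delta_rot": [0, 0, 0], "hand": 0.78},
    {"xyz": [2, -4.3, 0], "delta_rot": [0, 0, 0], "hand": 0.78},
    {"xyz": [0, -4, 0], "delta_rot": [0, 0, 0], "hand": 0.78}
  ]
}}

```text
clock: 20.3
position: [0.5897, 0.0771, 0.2011]
ee_rot: [-3.141, -0.008, 0.0]
force: [0.1, -0.1, 0.5]
opening: 0.0665
finger_force: 0.0
```

>>> {"method": "servo_tool", "body": {
  "deltas": [
    {"xyz": [0, 0, 0], "delta_rot": [0, 0, 0], "hand": 0.78},
    {"xyz": [0, 0, 0], "delta_rot": [0, 0, 0], "hand": 0.78}
  ]
}}

```text
clock: 20.5
position: [0.5876, 0.0759, 0.2009]
ee_rot: [3.141, 0.009, -0.004]
force: [-0.6, -0.9, -0.6]
opening: 0.0667
finger_force: 0.0
```

>>> {"method": "servo_tool", "body": {
  "deltas": [
    {"xyz": [0.3, 0, 4], "delta_rot": [0, 0, 0], "hand": 0.78},
    {"xyz": [0, 0, 4], "delta_rot": [0, 0, 0], "hand": 0.78},
    {"xyz": [0, 0, 3], "delta_rot": [0, 0, 0], "hand": 0.78},
    {"xyz": [0, 0, 2], "delta_rot": [0, 0, 0], "hand": 0.78},
    {"xyz": [0, 0, 2], "delta_rot": [0, 0, 0], "hand": 0.78},
    {"xyz": [0, 0, 1.5], "delta_rot": [0, 0, 0], "hand": 0.78},
    {"xyz": [0, 0, 0.7], "delta_rot": [0, 0, 0], "hand": 0.78},
    {"xyz": [0, 0, 0], "delta_rot": [0, 0, 0], "hand": 0.78}
  ]
}}

```text
clock: 21.3
position: [0.5905, 0.0742, 0.0292]
ee_rot: [3.142, 0.001, -0.004]
force: [0.2, -0.3, 0.1]
opening: 0.0666
finger_force: 0.0
```

>>> {"method": "servo_tool", "body": {
  "deltas": [
    {"xyz": [0, 0, 0], "delta_rot": [0, 0, 0], "hand": 0.7},
    {"xyz": [0, 0, 0], "delta_rot": [0, 0, 0], "hand": 0.62},
    {"xyz": [0, 0, 0], "delta_rot": [0, 0, 0], "hand": 0.5},
    {"xyz": [0, 0, 0], "delta_rot": [0, 0, 0], "hand": 0.4},
    {"xyz": [0, 0, 0], "delta_rot": [0, 0, 0], "hand": 0.4},
    {"xyz": [0, 0, 0], "delta_rot": [0, 0, 0], "hand": 0.4}
  ]
}}

```text
clock: 21.9
position: [0.5927, 0.0748, 0.0319]
ee_rot: [3.141, 0.002, 0.005]
force: [-1.0, -1.4, 5.7]
opening: 0.0512
finger_force: 26.8
```

>>> {"method": "servo_tool", "body": {
  "deltas": [
    {"xyz": [0, 0, -1.5], "delta_rot": [0, 0, 0], "hand": 0.4},
    {"xyz": [0, 0, -3], "delta_rot": [0, 0, 0], "hand": 0.4},
    {"xyz": [0, 0, -4], "delta_rot": [0, 0, 0], "hand": 0.4},
    {"xyz": [0, 0, -4], "delta_rot": [0, 0, 0], "hand": 0.4},
    {"xyz": [0, 0, -3.5], "delta_rot": [0, 0, 0], "hand": 0.4},
    {"xyz": [0, 0, -1], "delta_rot": [0, 0, 0], "hand": 0.4}
  ]
}}

```text
clock: 22.5
position: [0.594, 0.0753, 0.206]
ee_rot: [-3.141, -0.002, -0.015]
force: [0.5, -0.4, -0.6]
opening: 0.0508
finger_force: 26.6
```

>>> {"method": "servo_tool", "body": {
  "deltas": [
    {"xyz": [0, -2.2, 0], "delta_rot": [0, 0, 0], "hand": 0.4},
    {"xyz": [0, -4, 0], "delta_rot": [0, 0, 0], "hand": 0.4},
    {"xyz": [0, -4, 0], "delta_rot": [0, 0, 0], "hand": 0.4},
    {"xyz": [0, -4, 0], "delta_rot": [0, 0, 0], "hand": 0.4},
    {"xyz": [0, -4, 0], "delta_rot": [0, 0, 0], "hand": 0.4},
    {"xyz": [0, -4, 0], "delta_rot": [0, 0, 0], "hand": 0.4},
    {"xyz": [0, -3, 0], "delta_rot": [0, 0, 0], "hand": 0.4},
    {"xyz": [0, -2, 0], "delta_rot": [0, 0, 0], "hand": 0.4}
  ]
}}

```text
clock: 23.3
position: [0.5895, 0.3491, 0.1983]
ee_rot: [3.141, 0.005, -0.005]
force: [0.3, -0.3, -1.4]
opening: 0.0505
finger_force: 26.6
```

>>> {"method": "servo_tool", "body": {
  "deltas": [
    {"xyz": [0, 0, 2], "delta_rot": [0, 0, 0], "hand": 0.4},
    {"xyz": [0, 0, 2], "delta_rot": [0, 0, 0], "hand": 0.4},
    {"xyz": [0, 0, 1.5], "delta_rot": [0, 0, 0], "hand": 0.4},
    {"xyz": [0, 0, 1], "delta_rot": [0, 0, 0], "hand": 0.4},
    {"xyz": [0, 0, 0], "delta_rot": [0, 0, 0], "hand": 0.4},
    {"xyz": [0, 0, 0], "delta_rot": [0, 0, 0], "hand": 0.4}
  ]
}}

```text
clock: 23.9
position: [0.5914, 0.3467, 0.1355]
ee_rot: [-3.142, -0.001, -0.0]
force: [0.0, -0.9, -1.4]
opening: 0.0512
finger_force: 26.6
```

>>> {"method": "servo_tool", "body": {
  "deltas": [
    {"xyz": [0, 0, 1], "delta_rot": [0, 0, 0], "hand": 0.4},
    {"xyz": [0, 0, 0.7], "delta_rot": [0, 0, 0], "hand": 0.4},
    {"xyz": [0, 0, 0.3], "delta_rot": [0, 0, 0], "hand": 0.4},
    {"xyz": [0, 0, 0.2], "delta_rot": [0, 0, 0], "hand": 0.4},
    {"xyz": [0, 0, 0], "delta_rot": [0, 0, 0], "hand": 0.4}
  ]
}}

```text
clock: 24.4
position: [0.5911, 0.347, 0.1133]
ee_rot: [-3.142, -0.002, -0.0]
force: [0.5, 0.7, -0.7]
opening: 0.051
finger_force: 26.6
```

>>> {"method": "servo_tool", "body": {
  "deltas": [
    {"xyz": [0, 0, 0.2], "delta_rot": [0, 0, 0], "hand": 0.4},
    {"xyz": [0, 0, 0], "delta_rot": [0, 0, 0], "hand": 0.4},
    {"xyz": [0, 0, 0], "delta_rot": [0, 0, 0], "hand": 0.4}
  ]
}}

```text
clock: 24.7
position: [0.5915, 0.3472, 0.113]
ee_rot: [-3.141, -0.002, -0.002]
force: [-2.8, -0.8, 5.8]
opening: 0.051
finger_force: 27.0
```

>>> {"method": "servo_tool", "body": {
  "deltas": [
    {"xyz": [0, 0, 0], "delta_rot": [0, 0, 0], "hand": 0.64},
    {"xyz": [0, 0, 0], "delta_rot": [0, 0, 0], "hand": 0.7},
    {"xyz": [0, 0, 0], "delta_rot": [0, 0, 0], "hand": 0.78},
    {"xyz": [0, 0, 0], "delta_rot": [0, 0, 0], "hand": 0.78},
    {"xyz": [0, 0, -2], "delta_rot": [0, 0, 0], "hand": 0.78},
    {"xyz": [0, 0, -4], "delta_rot": [0, 0, 0], "hand": 0.78},
    {"xyz": [0, 0, -3], "delta_rot": [0, 0, 0], "hand": 0.78}
  ]
}}

```text
clock: 25.4
position: [0.5913, 0.3471, 0.2026]
ee_rot: [-3.141, -0.002, -0.001]
force: [0.8, 0.5, 0.4]
opening: 0.0665
finger_force: 0.0
```

>>> {"method": "servo_tool", "body": {
  "deltas": [
    {"xyz": [-1, 3.5, 0], "delta_rot": [0, 0, 0], "hand": 0.78},
    {"xyz": [-1.2, 3.5, 0], "delta_rot": [0, 0, 0], "hand": 0.78},
    {"xyz": [-1.2, 3.5, 0], "delta_rot": [0, 0, 0], "hand": 0.78},
    {"xyz": [-1.2, 3.5, 0], "delta_rot": [0, 0, 0], "hand": 0.78},
    {"xyz": [-1.2, 3.5, 0], "delta_rot": [0, 0, 0], "hand": 0.78},
    {"xyz": [-1.2, 3.5, 0], "delta_rot": [0, 0, 0], "hand": 0.78},
    {"xyz": [-1.2, 3.5, 0], "delta_rot": [0, 0, 0], "hand": 0.78},
    {"xyz": [-0.9, 2.3, 0], "delta_rot": [0, 0, 0], "hand": 0.78}
  ]
}}

```text
clock: 26.2
position: [0.4995, 0.0769, 0.2012]
ee_rot: [3.141, -0.0, -0.0]
force: [-0.7, 0.3, 0.1]
opening: 0.0666
finger_force: 0.0
```

Run:
```python
from h import *
np.set_printoptions(precision=3,suppress=True)
save('top','t4.png'); bowls('top',.05); read_camera('scene'); bowls('scene',.04)
s=observe(); print(s['position'],s['ee_rot'],s['joint_pos'])
```

```text
top 0.83 [0.577 0.344] [0.635 0.408] c [0.606 0.376] cm [0.603 0.377]
top 0.82 [ 0.57  -0.092] [ 0.624 -0.04 ] c [ 0.597 -0.066] cm [ 0.602 -0.073]
top 0.7 [ 0.467 -0.085] [ 0.521 -0.037] c [ 0.494 -0.061] cm [ 0.492 -0.067]
top 0.33 [0.421 0.28 ] [0.665 0.434] c [0.543 0.357] cm [0.52  0.357]
scene 0.95 [0.472 0.053] [0.544 0.11 ] c [0.508 0.081] cm [0.504 0.084]
scene 0.92 [ 0.466 -0.091] [ 0.535 -0.031] c [ 0.501 -0.061] cm [ 0.504 -0.067]
scene 0.77 [0.501 0.324] [0.578 0.381] c [0.539 0.353] cm [0.53  0.356]
scene 0.56 [ 0.571 -0.095] [ 0.624 -0.038] c [ 0.598 -0.067] cm [ 0.601 -0.07 ]
scene 0.48 [ 0.296 -0.416] [ 0.75 -0.16] c [ 0.523 -0.288] cm [ 0.558 -0.26 ]
[0.501 0.079 0.202] [-3.141  0.001 -0.001] [-0.015  0.099  1.752  0.001  1.289  1.556]
```

>>> {"method": "servo_tool", "body": {
  "deltas": [
    {"xyz": [0, 0, 4], "delta_rot": [0, 0, 0], "hand": 0.78},
    {"xyz": [0, 0, 4], "delta_rot": [0, 0, 0], "hand": 0.78},
    {"xyz": [0, 0, 3], "delta_rot": [0, 0, 0], "hand": 0.78},
    {"xyz": [0, 0, 2], "delta_rot": [0, 0, 0], "hand": 0.78},
    {"xyz": [0, 0, 2], "delta_rot": [0, 0, 0], "hand": 0.78},
    {"xyz": [0, 0, 1.5], "delta_rot": [0, 0, 0], "hand": 0.78},
    {"xyz": [0, 0, 0.5], "delta_rot": [0, 0, 0], "hand": 0.78},
    {"xyz": [0, 0, 0], "delta_rot": [0, 0, 0], "hand": 0.78}
  ]
}}

```text
clock: 27.2
position: [0.5001, 0.0798, 0.0305]
ee_rot: [-3.141, -0.003, 0.002]
force: [-0.4, 0.0, -0.0]
opening: 0.0667
finger_force: 0.0
```

>>> {"method": "servo_tool", "body": {
  "deltas": [
    {"xyz": [0, 0, 0], "delta_rot": [0, 0, 0], "hand": 0.7},
    {"xyz": [0, 0, 0], "delta_rot": [0, 0, 0], "hand": 0.62},
    {"xyz": [0, 0, 0], "delta_rot": [0, 0, 0], "hand": 0.5},
    {"xyz": [0, 0, 0], "delta_rot": [0, 0, 0], "hand": 0.4},
    {"xyz": [0, 0, 0], "delta_rot": [0, 0, 0], "hand": 0.4},
    {"xyz": [0, 0, 0], "delta_rot": [0, 0, 0], "hand": 0.4}
  ]
}}

```text
clock: 27.8
position: [0.5016, 0.0793, 0.0326]
ee_rot: [-3.141, -0.001, -0.004]
force: [-0.1, 2.6, 6.0]
opening: 0.0517
finger_force: 26.4
```

>>> {"method": "servo_tool", "body": {
  "deltas": [
    {"xyz": [0, 0, -1.5], "delta_rot": [0, 0, 0], "hand": 0.4},
    {"xyz": [0, 0, -3], "delta_rot": [0, 0, 0], "hand": 0.4},
    {"xyz": [0, 0, -4], "delta_rot": [0, 0, 0], "hand": 0.4},
    {"xyz": [0, 0, -4], "delta_rot": [0, 0, 0], "hand": 0.4},
    {"xyz": [0, 0, -3.5], "delta_rot": [0, 0, 0], "hand": 0.4},
    {"xyz": [0, 0, -1], "delta_rot": [0, 0, 0], "hand": 0.4}
  ]
}}

```text
clock: 28.4
position: [0.5029, 0.0785, 0.2058]
ee_rot: [3.141, 0.001, 0.013]
force: [-0.1, 0.3, -0.5]
opening: 0.0522
finger_force: 26.8
```

>>> {"method": "servo_tool", "body": {
  "deltas": [
    {"xyz": [0, -2.2, 0], "delta_rot": [0, 0, 0], "hand": 0.4},
    {"xyz": [-0.3, -4, 0], "delta_rot": [0, 0, 0], "hand": 0.4},
    {"xyz": [-0.3, -4, 0], "delta_rot": [0, 0, 0], "hand": 0.4},
    {"xyz": [-0.3, -4, 0], "delta_rot": [0, 0, 0], "hand": 0.4},
    {"xyz": [-0.3, -4, 0], "delta_rot": [0, 0, 0], "hand": 0.4},
    {"xyz": [-0.3, -4, 0], "delta_rot": [0, 0, 0], "hand": 0.4},
    {"xyz": [-0.3, -2.7, 0], "delta_rot": [0, 0, 0], "hand": 0.4},
    {"xyz": [-0.1, -1.8, 0], "delta_rot": [0, 0, 0], "hand": 0.4}
  ]
}}

```text
clock: 29.2
position: [0.4796, 0.3472, 0.1992]
ee_rot: [3.14, 0.004, -0.005]
force: [0.4, 0.1, -1.4]
opening: 0.0522
finger_force: 26.8
```

>>> {"method": "servo_tool", "body": {
  "deltas": [
    {"xyz": [0, 0, 2], "delta_rot": [0, 0, 0], "hand": 0.4},
    {"xyz": [0, 0, 2], "delta_rot": [0, 0, 0], "hand": 0.4},
    {"xyz": [0, 0, 2], "delta_rot": [0, 0, 0], "hand": 0.4},
    {"xyz": [0, 0, 1], "delta_rot": [0, 0, 0], "hand": 0.4},
    {"xyz": [0, 0, 0.7], "delta_rot": [0, 0, 0], "hand": 0.4},
    {"xyz": [0, 0, 0.4], "delta_rot": [0, 0, 0], "hand": 0.4},
    {"xyz": [0, 0, 0], "delta_rot": [0, 0, 0], "hand": 0.4},
    {"xyz": [0, 0, 0], "delta_rot": [0, 0, 0], "hand": 0.4}
  ]
}}

```text
clock: 30.0
position: [0.4818, 0.3461, 0.1212]
ee_rot: [-3.141, -0.001, -0.002]
force: [0.2, 0.2, -0.5]
opening: 0.0517
finger_force: 26.8
```

>>> {"method": "servo_tool", "body": {
  "deltas": [
    {"xyz": [0, 0, 0.5], "delta_rot": [0, 0, 0], "hand": 0.4},
    {"xyz": [0, 0, 0.3], "delta_rot": [0, 0, 0], "hand": 0.4},
    {"xyz": [0, 0, 0.1], "delta_rot": [0, 0, 0], "hand": 0.4},
    {"xyz": [0, 0, 0], "delta_rot": [0, 0, 0], "hand": 0.4}
  ]
}}

```text
clock: 30.4
position: [0.4816, 0.3462, 0.1136]
ee_rot: [-3.141, -0.002, -0.002]
force: [-3.5, -2.1, 8.0]
opening: 0.0519
finger_force: 27.5
```

>>> {"method": "servo_tool", "body": {
  "deltas": [
    {"xyz": [0, 0, 0], "delta_rot": [0, 0, 0], "hand": 0.64},
    {"xyz": [0, 0, 0], "delta_rot": [0, 0, 0], "hand": 0.7},
    {"xyz": [0, 0, 0], "delta_rot": [0, 0, 0], "hand": 0.78},
    {"xyz": [0, 0, 0], "delta_rot": [0, 0, 0], "hand": 0.78},
    {"xyz": [0, 0, -2], "delta_rot": [0, 0, 0], "hand": 0.78},
    {"xyz": [0, 0, -4], "delta_rot": [0, 0, 0], "hand": 0.78},
    {"xyz": [0, 0, -3], "delta_rot": [0, 0, 0], "hand": 0.78}
  ]
}}

```text
clock: 31.1
position: [0.4812, 0.3459, 0.2025]
ee_rot: [-3.141, -0.002, -0.0]
force: [0.9, -0.7, 0.5]
opening: 0.0663
finger_force: 0.0
```

>>> {"method": "servo_tool", "body": {
  "deltas": [
    {"xyz": [1, 4, 0], "delta_rot": [0, 0, 0], "hand": 0.78},
    {"xyz": [1.2, 4, 0], "delta_rot": [0, 0, 0], "hand": 0.78},
    {"xyz": [1.2, 4, 0], "delta_rot": [0, 0, 0], "hand": 0.78},
    {"xyz": [1.2, 4, 0], "delta_rot": [0, 0, 0], "hand": 0.78},
    {"xyz": [1.2, 4, 0], "delta_rot": [0, 0, 0], "hand": 0.78},
    {"xyz": [1.2, 4, 0], "delta_rot": [0, 0, 0], "hand": 0.78},
    {"xyz": [1.2, 4, 0], "delta_rot": [0, 0, 0], "hand": 0.78},
    {"xyz": [1.2, 4, 0], "delta_rot": [0, 0, 0], "hand": 0.78}
  ]
}}

```text
clock: 31.9
position: [0.5756, 0.0243, 0.2011]
ee_rot: [-3.141, -0.001, 0.0]
force: [0.1, 0.0, 0.9]
opening: 0.0665
finger_force: 0.0
```

>>> {"method": "servo_tool", "body": {
  "deltas": [
    {"xyz": [1.2, 4, 0], "delta_rot": [0, 0, 0], "hand": 0.78},
    {"xyz": [1, 4, 0], "delta_rot": [0, 0, 0], "hand": 0.78},
    {"xyz": [0, 1.3, 0], "delta_rot": [0, 0, 0], "hand": 0.78},
    {"xyz": [0, 0, 0], "delta_rot": [0, 0, 0], "hand": 0.78}
  ]
}}

```text
clock: 32.3
position: [0.5974, -0.0689, 0.2008]
ee_rot: [-3.141, 0.004, 0.001]
force: [-0.2, 0.9, -0.5]
opening: 0.067
finger_force: 0.0
```

Run:
```python
from h import *
np.set_printoptions(precision=3,suppress=True)
save('top','t5.png'); bowls('top',.05); read_camera('scene'); bowls('scene',.04)
s=observe(); print(s['position'],s['ee_rot'],s['joint_pos'])
```

```text
top 0.91 [0.577 0.342] [0.635 0.408] c [0.606 0.375] cm [0.601 0.372]
top 0.66 [ 0.57  -0.094] [ 0.622 -0.043] c [ 0.596 -0.068] cm [ 0.597 -0.061]
top 0.59 [0.461 0.343] [0.515 0.408] c [0.488 0.376] cm [0.484 0.366]
scene 0.89 [0.499 0.324] [0.58  0.383] c [0.539 0.353] cm [0.537 0.358]
scene 0.8 [ 0.468 -0.091] [ 0.537 -0.031] c [ 0.502 -0.061] cm [ 0.498 -0.064]
scene 0.78 [ 0.57  -0.097] [ 0.626 -0.038] c [ 0.598 -0.068] cm [ 0.598 -0.071]
scene 0.74 [0.377 0.322] [0.46 0.38] c [0.418 0.351] cm [0.416 0.352]
[ 0.597 -0.065  0.201] [-3.141 -0.004  0.001] [-0.253  0.296  1.519  0.001  1.328  1.315]
```

>>> {"method": "servo_tool", "body": {
  "deltas": [
    {"xyz": [0, 0, 4], "delta_rot": [0, 0, 0], "hand": 0.78},
    {"xyz": [0, 0, 4], "delta_rot": [0, 0, 0], "hand": 0.78},
    {"xyz": [0, 0, 3], "delta_rot": [0, 0, 0], "hand": 0.78},
    {"xyz": [0, 0, 2], "delta_rot": [0, 0, 0], "hand": 0.78},
    {"xyz": [0, 0, 2], "delta_rot": [0, 0, 0], "hand": 0.78},
    {"xyz": [0, 0, 1.5], "delta_rot": [0, 0, 0], "hand": 0.78},
    {"xyz": [0, 0, 0.5], "delta_rot": [0, 0, 0], "hand": 0.78},
    {"xyz": [0, 0, 0], "delta_rot": [0, 0, 0], "hand": 0.78}
  ]
}}

```text
clock: 33.3
position: [0.5971, -0.0662, 0.0308]
ee_rot: [-3.141, -0.003, 0.002]
force: [-0.3, 0.9, -0.2]
opening: 0.0665
finger_force: 0.0
```

>>> {"method": "servo_tool", "body": {
  "deltas": [
    {"xyz": [0, 0, 0], "delta_rot": [0, 0, 0], "hand": 0.7},
    {"xyz": [0, 0, 0], "delta_rot": [0, 0, 0], "hand": 0.62},
    {"xyz": [0, 0, 0], "delta_rot": [0, 0, 0], "hand": 0.5},
    {"xyz": [0, 0, 0], "delta_rot": [0, 0, 0], "hand": 0.4},
    {"xyz": [0, 0, 0], "delta_rot": [0, 0, 0], "hand": 0.4},
    {"xyz": [0, 0, 0], "delta_rot": [0, 0, 0], "hand": 0.4}
  ]
}}

```text
clock: 33.9
position: [0.5989, -0.0675, 0.033]
ee_rot: [3.141, 0.001, 0.005]
force: [-0.2, -0.3, 6.7]
opening: 0.05
finger_force: 27.4
```

>>> {"method": "servo_tool", "body": {
  "deltas": [
    {"xyz": [0, 0, -1.5], "delta_rot": [0, 0, 0], "hand": 0.4},
    {"xyz": [0, 0, -3], "delta_rot": [0, 0, 0], "hand": 0.4},
    {"xyz": [0, 0, -4], "delta_rot": [0, 0, 0], "hand": 0.4},
    {"xyz": [0, 0, -4], "delta_rot": [0, 0, 0], "hand": 0.4},
    {"xyz": [0, 0, -3.5], "delta_rot": [0, 0, 0], "hand": 0.4},
    {"xyz": [0, 0, -1], "delta_rot": [0, 0, 0], "hand": 0.4}
  ]
}}

```text
clock: 34.5
position: [0.6, -0.0675, 0.207]
ee_rot: [3.139, 0.002, 0.014]
force: [0.6, 0.6, -0.2]
opening: 0.0504
finger_force: 26.8
```

>>> {"method": "servo_tool", "body": {
  "deltas": [
    {"xyz": [0, -2.5, 0], "delta_rot": [0, 0, 0], "hand": 0.4},
    {"xyz": [-0.1, -4.4, 0], "delta_rot": [0, 0, 0], "hand": 0.4},
    {"xyz": [-0.1, -4.4, 0], "delta_rot": [0, 0, 0], "hand": 0.4},
    {"xyz": [-0.1, -4.4, 0], "delta_rot": [0, 0, 0], "hand": 0.4},
    {"xyz": [-0.1, -4.4, 0], "delta_rot": [0, 0, 0], "hand": 0.4},
    {"xyz": [-0.1, -4.4, 0], "delta_rot": [0, 0, 0], "hand": 0.4},
    {"xyz": [-0.1, -3.6, 0], "delta_rot": [0, 0, 0], "hand": 0.4},
    {"xyz": [0, -2.5, 0], "delta_rot": [0, 0, 0], "hand": 0.4}
  ]
}}

```text
clock: 35.3
position: [0.5893, 0.2415, 0.1994]
ee_rot: [3.141, 0.005, -0.006]
force: [0.3, 0.3, -1.4]
opening: 0.0507
finger_force: 26.7
```

>>> {"method": "servo_tool", "body": {
  "deltas": [
    {"xyz": [0, 0, 2], "delta_rot": [0, 0, 0], "hand": 0.4},
    {"xyz": [0, 0, 2], "delta_rot": [0, 0, 0], "hand": 0.4},
    {"xyz": [0, 0, 2], "delta_rot": [0, 0, 0], "hand": 0.4},
    {"xyz": [0, 0, 1], "delta_rot": [0, 0, 0], "hand": 0.4},
    {"xyz": [0, 0, 0.7], "delta_rot": [0, 0, 0], "hand": 0.4},
    {"xyz": [0, 0, 0.4], "delta_rot": [0, 0, 0], "hand": 0.4},
    {"xyz": [0, 0, 0], "delta_rot": [0, 0, 0], "hand": 0.4},
    {"xyz": [0, 0, 0], "delta_rot": [0, 0, 0], "hand": 0.4}
  ]
}}

```text
clock: 36.1
position: [0.5919, 0.2391, 0.1212]
ee_rot: [-3.141, -0.001, -0.003]
force: [-0.0, 0.1, -0.6]
opening: 0.0505
finger_force: 26.7
```

>>> {"method": "servo_tool", "body": {
  "deltas": [
    {"xyz": [0, 0, 0.4], "delta_rot": [0, 0, 0], "hand": 0.4},
    {"xyz": [0, 0, 0.3], "delta_rot": [0, 0, 0], "hand": 0.4},
    {"xyz": [0, 0, 0.1], "delta_rot": [0, 0, 0], "hand": 0.4},
    {"xyz": [0, 0, 0], "delta_rot": [0, 0, 0], "hand": 0.4}
  ]
}}

```text
clock: 36.5
position: [0.5918, 0.2391, 0.114]
ee_rot: [-3.141, -0.002, -0.002]
force: [-2.1, -0.5, 5.0]
opening: 0.0502
finger_force: 27.4
```

>>> {"method": "servo_tool", "body": {
  "deltas": [
    {"xyz": [0, 0, 0], "delta_rot": [0, 0, 0], "hand": 0.64},
    {"xyz": [0, 0, 0], "delta_rot": [0, 0, 0], "hand": 0.7},
    {"xyz": [0, 0, 0], "delta_rot": [0, 0, 0], "hand": 0.78},
    {"xyz": [0, 0, 0], "delta_rot": [0, 0, 0], "hand": 0.78},
    {"xyz": [0, 0, -2], "delta_rot": [0, 0, 0], "hand": 0.78},
    {"xyz": [0, 0, -4], "delta_rot": [0, 0, 0], "hand": 0.78},
    {"xyz": [0, 0, -3], "delta_rot": [0, 0, 0], "hand": 0.78}
  ]
}}

```text
clock: 37.2
position: [0.5914, 0.239, 0.2036]
ee_rot: [-3.141, -0.001, -0.0]
force: [0.3, 0.3, 0.3]
opening: 0.0663
finger_force: 0.0
```

>>> {"method": "servo_tool", "body": {
  "deltas": [
    {"xyz": [-1.2, 3.8, 0], "delta_rot": [0, 0, 0], "hand": 0.78},
    {"xyz": [-1.2, 3.8, 0], "delta_rot": [0, 0, 0], "hand": 0.78},
    {"xyz": [-1.2, 3.8, 0], "delta_rot": [0, 0, 0], "hand": 0.78},
    {"xyz": [-1.2, 3.8, 0], "delta_rot": [0, 0, 0], "hand": 0.78},
    {"xyz": [-1.2, 3.8, 0], "delta_rot": [0, 0, 0], "hand": 0.78},
    {"xyz": [-1.2, 3.8, 0], "delta_rot": [0, 0, 0], "hand": 0.78},
    {"xyz": [-1.2, 3.8, 0], "delta_rot": [0, 0, 0], "hand": 0.78},
    {"xyz": [-1.2, 3.5, 0], "delta_rot": [0, 0, 0], "hand": 0.78}
  ]
}}

```text
clock: 38.0
position: [0.4948, -0.0637, 0.2024]
ee_rot: [3.141, 0.001, 0.001]
force: [-0.1, -0.2, -0.3]
opening: 0.0667
finger_force: 0.0
```

>>> {"method": "servo_tool", "body": {
  "deltas": [
    {"xyz": [-0.1, 0, 0], "delta_rot": [0, 0, 0], "hand": 0.78},
    {"xyz": [0, 0, 0], "delta_rot": [0, 0, 0], "hand": 0.78}
  ]
}}

```text
clock: 38.2
position: [0.4943, -0.0626, 0.2023]
ee_rot: [-3.141, 0.002, -0.0]
force: [-0.3, -0.3, 0.4]
opening: 0.0664
finger_force: 0.0
```

Run:
```python
from h import *
np.set_printoptions(precision=3,suppress=True)
save('top','t6.png'); bowls('top',.05); read_camera('scene'); bowls('scene',.04)
s=observe(); print(s['position'],s['ee_rot'],s['joint_pos'])
```

```text
top 0.91 [0.456 0.343] [0.518 0.408] c [0.487 0.376] cm [0.48  0.371]
top 0.81 [0.577 0.23 ] [0.634 0.29 ] c [0.606 0.26 ] cm [0.605 0.266]
top 0.67 [0.58  0.345] [0.635 0.406] c [0.607 0.375] cm [0.61 0.37]
scene 0.81 [0.378 0.323] [0.46  0.378] c [0.419 0.35 ] cm [0.419 0.351]
scene 0.71 [ 0.465 -0.092] [ 0.538 -0.03 ] c [ 0.502 -0.061] cm [ 0.499 -0.062]
scene 0.64 [0.499 0.206] [0.577 0.262] c [0.538 0.234] cm [0.534 0.233]
scene 0.62 [0.501 0.324] [0.577 0.382] c [0.539 0.353] cm [0.542 0.355]
[ 0.495 -0.061  0.202] [-3.141 -0.004 -0.   ] [-0.297  0.082  1.77   0.     1.29   1.271]
```

B hasn't moved, and the gripper is right above it.

>>> {"method": "servo_tool", "body": {
  "deltas": [
    {"xyz": [0, 0, 4], "delta_rot": [0, 0, 0], "hand": 0.78},
    {"xyz": [0, 0, 4], "delta_rot": [0, 0, 0], "hand": 0.78},
    {"xyz": [0, 0, 3], "delta_rot": [0, 0, 0], "hand": 0.78},
    {"xyz": [0, 0, 2], "delta_rot": [0, 0, 0], "hand": 0.78},
    {"xyz": [0, 0, 2], "delta_rot": [0, 0, 0], "hand": 0.78},
    {"xyz": [0, 0, 1.5], "delta_rot": [0, 0, 0], "hand": 0.78},
    {"xyz": [0, 0, 0.6], "delta_rot": [0, 0, 0], "hand": 0.78},
    {"xyz": [0, 0, 0], "delta_rot": [0, 0, 0], "hand": 0.78}
  ]
}}

```text
clock: 39.2
position: [0.494, -0.0611, 0.0304]
ee_rot: [-3.141, -0.004, 0.003]
force: [0.3, 0.3, 0.5]
opening: 0.0663
finger_force: 0.0
```

>>> {"method": "servo_tool", "body": {
  "deltas": [
    {"xyz": [0, 0, 0], "delta_rot": [0, 0, 0], "hand": 0.7},
    {"xyz": [0, 0, 0], "delta_rot": [0, 0, 0], "hand": 0.62},
    {"xyz": [0, 0, 0], "delta_rot": [0, 0, 0], "hand": 0.5},
    {"xyz": [0, 0, 0], "delta_rot": [0, 0, 0], "hand": 0.4},
    {"xyz": [0, 0, 0], "delta_rot": [0, 0, 0], "hand": 0.4},
    {"xyz": [0, 0, 0], "delta_rot": [0, 0, 0], "hand": 0.4}
  ]
}}

```text
clock: 39.8
position: [0.4957, -0.0624, 0.0325]
ee_rot: [3.141, 0.001, 0.004]
force: [0.4, 0.3, 5.9]
opening: 0.0503
finger_force: 27.5
```

>>> {"method": "servo_tool", "body": {
  "deltas": [
    {"xyz": [0, 0, -1.5], "delta_rot": [0, 0, 0], "hand": 0.4},
    {"xyz": [0, 0, -3], "delta_rot": [0, 0, 0], "hand": 0.4},
    {"xyz": [0, 0, -4], "delta_rot": [0, 0, 0], "hand": 0.4},
    {"xyz": [0, 0, -4], "delta_rot": [0, 0, 0], "hand": 0.4},
    {"xyz": [0, 0, -3.5], "delta_rot": [0, 0, 0], "hand": 0.4},
    {"xyz": [0, 0, -1], "delta_rot": [0, 0, 0], "hand": 0.4}
  ]
}}

```text
clock: 40.4
position: [0.4968, -0.0629, 0.2056]
ee_rot: [3.139, 0.001, 0.012]
force: [0.9, 1.1, -1.1]
opening: 0.0502
finger_force: 26.7
```

>>> {"method": "servo_tool", "body": {
  "deltas": [
    {"xyz": [0, -2.3, 0], "delta_rot": [0, 0, 0], "hand": 0.4},
    {"xyz": [-0.2, -4.4, 0], "delta_rot": [0, 0, 0], "hand": 0.4},
    {"xyz": [-0.2, -4.4, 0], "delta_rot": [0, 0, 0], "hand": 0.4},
    {"xyz": [-0.2, -4.4, 0], "delta_rot": [0, 0, 0], "hand": 0.4},
    {"xyz": [-0.2, -4.4, 0], "delta_rot": [0, 0, 0], "hand": 0.4},
    {"xyz": [-0.2, -4.4, 0], "delta_rot": [0, 0, 0], "hand": 0.4},
    {"xyz": [-0.2, -3.5, 0], "delta_rot": [0, 0, 0], "hand": 0.4},
    {"xyz": [0, -2.3, 0], "delta_rot": [0, 0, 0], "hand": 0.4}
  ]
}}

```text
clock: 41.2
position: [0.4803, 0.241, 0.1992]
ee_rot: [3.141, 0.005, -0.006]
force: [0.5, -1.1, -2.0]
opening: 0.0502
finger_force: 26.7
```

>>> {"method": "servo_tool", "body": {
  "deltas": [
    {"xyz": [0, 0, 2], "delta_rot": [0, 0, 0], "hand": 0.4},
    {"xyz": [0, 0, 2], "delta_rot": [0, 0, 0], "hand": 0.4},
    {"xyz": [0, 0, 2], "delta_rot": [0, 0, 0], "hand": 0.4},
    {"xyz": [0, 0, 1], "delta_rot": [0, 0, 0], "hand": 0.4},
    {"xyz": [0, 0, 0.7], "delta_rot": [0, 0, 0], "hand": 0.4},
    {"xyz": [0, 0, 0.4], "delta_rot": [0, 0, 0], "hand": 0.4},
    {"xyz": [0, 0, 0], "delta_rot": [0, 0, 0], "hand": 0.4},
    {"xyz": [0, 0, 0], "delta_rot": [0, 0, 0], "hand": 0.4}
  ]
}}

```text
clock: 42.0
position: [0.4829, 0.239, 0.121]
ee_rot: [-3.141, -0.001, -0.002]
force: [0.5, -0.1, -1.5]
opening: 0.0503
finger_force: 26.7
```

>>> {"method": "servo_tool", "body": {
  "deltas": [
    {"xyz": [0, 0, 0.4], "delta_rot": [0, 0, 0], "hand": 0.4},
    {"xyz": [0, 0, 0.3], "delta_rot": [0, 0, 0], "hand": 0.4},
    {"xyz": [0, 0, 0.1], "delta_rot": [0, 0, 0], "hand": 0.4},
    {"xyz": [0, 0, 0], "delta_rot": [0, 0, 0], "hand": 0.4}
  ]
}}

```text
clock: 42.4
position: [0.4828, 0.2391, 0.1135]
ee_rot: [-3.141, -0.002, -0.002]
force: [-1.0, -0.1, 5.2]
opening: 0.0504
finger_force: 27.3
```

>>> {"method": "servo_tool", "body": {
  "deltas": [
    {"xyz": [0, 0, 0], "delta_rot": [0, 0, 0], "hand": 0.64},
    {"xyz": [0, 0, 0], "delta_rot": [0, 0, 0], "hand": 0.7},
    {"xyz": [0, 0, 0], "delta_rot": [0, 0, 0], "hand": 0.78},
    {"xyz": [0, 0, 0], "delta_rot": [0, 0, 0], "hand": 0.78},
    {"xyz": [0, 0, -2], "delta_rot": [0, 0, 0], "hand": 0.78},
    {"xyz": [0, 0, -4], "delta_rot": [0, 0, 0], "hand": 0.78},
    {"xyz": [0, 0, -3], "delta_rot": [0, 0, 0], "hand": 0.78}
  ]
}}

```text
clock: 43.1
position: [0.4823, 0.2389, 0.2036]
ee_rot: [-3.141, -0.002, -0.0]
force: [0.4, 0.2, 0.3]
opening: 0.0666
finger_force: 0.0
```

>>> {"method": "servo_tool", "body": {
  "deltas": [
    {"xyz": [-3, -1.4, 0], "delta_rot": [0, 0, 0], "hand": 0},
    {"xyz": [-3, -1.4, 0], "delta_rot": [0, 0, 0], "hand": 0},
    {"xyz": [-3, -1.4, 0], "delta_rot": [0, 0, 0], "hand": 0},
    {"xyz": [-3, -1.4, 0], "delta_rot": [0, 0, 0], "hand": 0},
    {"xyz": [0, 0, 0], "delta_rot": [0, 0, 0], "hand": 0},
    {"xyz": [0, 0, 0], "delta_rot": [0, 0, 0], "hand": 0}
  ]
}}

```text
clock: 43.7
position: [0.3618, 0.295, 0.2024]
ee_rot: [3.142, 0.004, 0.001]
force: [0.5, -0.1, -0.2]
opening: 0.0
finger_force: 0.0
```

Run:
```python
from h import *
np.set_printoptions(precision=3,suppress=True)
s=observe(); print(s['position'],s['ee_rot'],s['opening'])
a=save('top','t7.png'); b=save('scene','s7.png'); bowls('top',.131); bowls('scene',.12)
for r in trace('scene','tare_tip')[:2]: print(r['score'],px2w('scene',*r['centre'],.1))
print(w2px('scene',[.361,.297,.1]))
cv2.imwrite('pics/b7.png',cv2.resize(np.hstack([a[80:330,60:440],b[80:330,260:]]),(800,263))[:,:,::-1])
```

```text
[0.362 0.295 0.202] [3.142 0.004 0.001] 2.0542803591925293e-05
top 0.8 [0.564 0.313] [0.617 0.371] c [0.591 0.342] cm [0.594 0.346]
top 0.67 [0.458 0.209] [0.505 0.263] c [0.482 0.236] cm [0.478 0.231]
top 0.59 [0.458 0.312] [0.505 0.371] c [0.482 0.342] cm [0.475 0.336]
top 0.58 [0.564 0.209] [0.616 0.264] c [0.59  0.236] cm [0.594 0.243]
scene 0.97 [0.451 0.321] [0.526 0.374] c [0.489 0.347] cm [0.481 0.346]
scene 0.75 [0.451 0.214] [0.527 0.266] c [0.489 0.24 ] cm [0.497 0.24 ]
scene 0.69 [0.562 0.321] [0.634 0.374] c [0.598 0.347] cm [0.597 0.353]
scene 0.62 [0.562 0.213] [0.632 0.265] c [0.597 0.239] cm [0.594 0.237]
scene 0.54 [ 0.374 -0.351] [ 0.79  -0.117] c [ 0.582 -0.234] cm [ 0.616 -0.21 ]
0.67 [0.376 0.295 0.1  ]
0.37 [0.588 0.237 0.1  ]
[203.183 467.751]
```

View pics/b7.png

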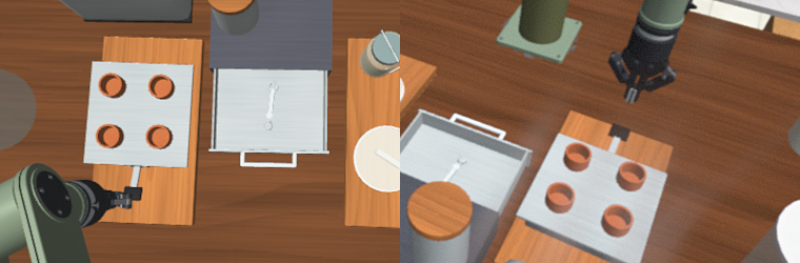

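All four bowls stand upright on the plate. In the top panel they are at (111,85), (161,86), (109,136) and (159,137). The closed fingertips are above the black paddle at (134,193), so I'll press it.

>>> {"method": "servo_tool", "body": {
  "deltas": [
    {"xyz": [0, 0, 4], "delta_rot": [0, 0, 0], "hand": 0},
    {"xyz": [0, 0, 3], "delta_rot": [0, 0, 0], "hand": 0},
    {"xyz": [0, 0, 1.5], "delta_rot": [0, 0, 0], "hand": 0},
    {"xyz": [0, 0, 1], "delta_rot": [0, 0, 0], "hand": 0},
    {"xyz": [0, 0, 1], "delta_rot": [0, 0, 0], "hand": 0},
    {"xyz": [0, 0, 0], "delta_rot": [0, 0, 0], "hand": 0}
  ]
}}

```text
clock: 44.55
position: [0.3625, 0.2946, 0.097]
ee_rot: [3.141, 0.001, -0.0]
force: [-2.8, -1.2, 4.3]
opening: -0.0001
finger_force: 2.0
```

>>> {"method": "servo_tool", "body": {
  "deltas": [
    {"xyz": [0, 0, 0.8], "delta_rot": [0, 0, 0], "hand": 0},
    {"xyz": [0, 0, 0.7], "delta_rot": [0, 0, 0], "hand": 0},
    {"xyz": [0, 0, 0.5], "delta_rot": [0, 0, 0], "hand": 0},
    {"xyz": [0, 0, 0], "delta_rot": [0, 0, 0], "hand": 0},
    {"xyz": [0, 0, 0], "delta_rot": [0, 0, 0], "hand": 0}
  ]
}}

```text
clock: 45.05
position: [0.3637, 0.2953, 0.0791]
ee_rot: [-3.141, -0.002, -0.005]
force: [-1.9, -1.9, 8.0]
opening: -0.0001
finger_force: 4.1
```

>>> {"method": "servo_tool", "body": {
  "deltas": [
    {"xyz": [0, 0, 0.3], "delta_rot": [0, 0, 0], "hand": 0},
    {"xyz": [0, 0, 0.3], "delta_rot": [0, 0, 0], "hand": 0},
    {"xyz": [0, 0, 0.2], "delta_rot": [0, 0, 0], "hand": 0},
    {"xyz": [0, 0, 0], "delta_rot": [0, 0, 0], "hand": 0},
    {"xyz": [0, 0, 0], "delta_rot": [0, 0, 0], "hand": 0}
  ]
}}

```text
clock: 45.55
position: [0.3646, 0.2955, 0.0744]
ee_rot: [-3.141, -0.003, -0.007]
force: [-9.2, -6.4, 29.2]
opening: -0.0
finger_force: 15.5
```

The lever is at its stop at 29 N. I'll lift off it and move round to the front of the drawer.

>>> {"method": "servo_tool", "body": {
  "deltas": [
    {"xyz": [0, 0, -1.5], "delta_rot": [0, 0, 0], "hand": 0},
    {"xyz": [0, 0, -2.5], "delta_rot": [0, 0, 0], "hand": 0},
    {"xyz": [0, 0, -4], "delta_rot": [0, 0, 0], "hand": 0},
    {"xyz": [0, 0, -4], "delta_rot": [0, 0, 0], "hand": 0},
    {"xyz": [0, 0, 0], "delta_rot": [0, 0, 0], "hand": 0}
  ]
}}

```text
clock: 46.05
position: [0.3672, 0.2974, 0.1967]
ee_rot: [-3.134, -0.002, -0.023]
force: [1.2, 0.2, 0.8]
opening: -0.0
finger_force: 0.0
```

>>> {"method": "servo_tool", "body": {
  "deltas": [
    {"xyz": [0, 2.5, 0], "delta_rot": [0, 0, 0], "hand": 0},
    {"xyz": [0.2, 4.2, 0], "delta_rot": [0, 0, 0], "hand": 0},
    {"xyz": [0.2, 4.2, 0], "delta_rot": [0, 0, 0], "hand": 0},
    {"xyz": [0.2, 4.2, 0], "delta_rot": [0, 0, 0], "hand": 0},
    {"xyz": [0.2, 4.2, 0], "delta_rot": [0, 0, 0], "hand": 0},
    {"xyz": [0.2, 4.2, 0], "delta_rot": [0, 0, 0], "hand": 0},
    {"xyz": [0, 3.5, 0], "delta_rot": [0, 0, 0], "hand": 0},
    {"xyz": [0, 2, 0], "delta_rot": [0, 0, 0], "hand": 0}
  ]
}}

```text
clock: 46.85
position: [0.3727, 0.0023, 0.1894]
ee_rot: [3.14, -0.003, 0.003]
force: [-0.1, 0.0, -0.1]
opening: 0.0002
finger_force: 0.0
```

Run:
```python
from h import *
np.set_printoptions(precision=3,suppress=True)
s=observe(); print(s['position'],s['ee_rot'],s['opening'])
a=save('top','t8.png'); b=save('scene','s8.png'); bowls('top',.131); bowls('scene',.12)
for r in trace('scene','tare_tip')[:2]: print(r['score'],px2w('scene',*r['centre'],.1))
```

```text
[0.373 0.002 0.189] [ 3.14  -0.003  0.003] 0.0001555003510621686
top 0.93 [0.458 0.209] [0.507 0.263] c [0.483 0.236] cm [0.478 0.234]
top 0.89 [0.564 0.315] [0.615 0.371] c [0.589 0.343] cm [0.587 0.339]
top 0.86 [0.456 0.312] [0.508 0.371] c [0.482 0.341] cm [0.478 0.338]
top 0.57 [0.564 0.207] [0.616 0.264] c [0.59  0.235] cm [0.591 0.237]
scene 0.98 [0.453 0.215] [0.528 0.266] c [0.49  0.241] cm [0.489 0.239]
scene 0.94 [0.451 0.321] [0.526 0.373] c [0.489 0.347] cm [0.485 0.349]
scene 0.86 [0.562 0.214] [0.633 0.265] c [0.598 0.239] cm [0.601 0.241]
scene 0.76 [0.563 0.322] [0.632 0.373] c [0.598 0.348] cm [0.594 0.347]
0.76 [0.381 0.293 0.1  ]
```

>>> {"method": "servo_tool", "body": {
  "deltas": [
    {"xyz": [0, 0, 4], "delta_rot": [0, 0, 0], "hand": 0},
    {"xyz": [0, 0, 4], "delta_rot": [0, 0, 0], "hand": 0},
    {"xyz": [0, 0, 4], "delta_rot": [0, 0, 0], "hand": 0},
    {"xyz": [0, 0, 2.2], "delta_rot": [0, 0, 0], "hand": 0},
    {"xyz": [0, 0, 1], "delta_rot": [0, 0, 0], "hand": 0},
    {"xyz": [1.5, 0, 0], "delta_rot": [0, 0, 0], "hand": 0},
    {"xyz": [1.5, 0, 0], "delta_rot": [0, 0, 0], "hand": 0},
    {"xyz": [1.5, 0, 0], "delta_rot": [0, 0, 0], "hand": 0}
  ]
}}

```text
clock: 47.9
position: [0.4178, 0.0057, 0.0377]
ee_rot: [3.142, 0.005, -0.002]
force: [-1.2, 0.4, -0.1]
opening: 0.0001
finger_force: 1.3
```

>>> {"method": "servo_tool", "body": {
  "deltas": [
    {"xyz": [2, 0, 0], "delta_rot": [0, 0, 0], "hand": 0},
    {"xyz": [2, 0, 0], "delta_rot": [0, 0, 0], "hand": 0},
    {"xyz": [2, 0, 0], "delta_rot": [0, 0, 0], "hand": 0},
    {"xyz": [2, 0, 0], "delta_rot": [0, 0, 0], "hand": 0},
    {"xyz": [2, 0, 0], "delta_rot": [0, 0, 0], "hand": 0},
    {"xyz": [2, 0, 0], "delta_rot": [0, 0, 0], "hand": 0},
    {"xyz": [2, 0, 0], "delta_rot": [0, 0, 0], "hand": 0},
    {"xyz": [1.5, 0, 0], "delta_rot": [0, 0, 0], "hand": 0}
  ]
}}

```text
clock: 48.7
position: [0.5732, 0.0059, 0.0377]
ee_rot: [3.141, 0.004, -0.001]
force: [-2.7, -1.1, 1.5]
opening: 0.0001
finger_force: 1.4
```

>>> {"method": "servo_tool", "body": {
  "deltas": [
    {"xyz": [1.2, 0, 0], "delta_rot": [0, 0, 0], "hand": 0},
    {"xyz": [1, 0, 0], "delta_rot": [0, 0, 0], "hand": 0},
    {"xyz": [0.5, 0, 0], "delta_rot": [0, 0, 0], "hand": 0},
    {"xyz": [0.4, 0, 0], "delta_rot": [0, 0, 0], "hand": 0},
    {"xyz": [0, 0, 0], "delta_rot": [0, 0, 0], "hand": 0}
  ]
}}

```text
clock: 49.2
position: [0.5979, 0.0059, 0.0372]
ee_rot: [-3.141, -0.004, 0.022]
force: [-15.5, -0.5, 13.9]
opening: 0.0002
finger_force: 8.1
```

>>> {"method": "servo_tool", "body": {
  "deltas": [
    {"xyz": [0.2, 0, 0], "delta_rot": [0, 0, 0], "hand": 0},
    {"xyz": [0, 0, 0], "delta_rot": [0, 0, 0], "hand": 0},
    {"xyz": [-1.5, 0, 0], "delta_rot": [0, 0, 0], "hand": 0},
    {"xyz": [-3, 0, 0], "delta_rot": [0, 0, 0], "hand": 0},
    {"xyz": [-4, 0, 0], "delta_rot": [0, 0, 0], "hand": 0},
    {"xyz": [-4, 0, 0], "delta_rot": [0, 0, 0], "hand": 0}
  ]
}}

```text
clock: 49.8
position: [0.4805, 0.0053, 0.038]
ee_rot: [3.141, 0.003, 0.004]
force: [-0.3, -0.2, 0.4]
opening: 0.0002
finger_force: 0.0
```

>>> {"method": "servo_tool", "body": {
  "deltas": [
    {"xyz": [-2, 0, -3], "delta_rot": [0, 0, 0], "hand": 0},
    {"xyz": [-2, 0, -4], "delta_rot": [0, 0, 0], "hand": 0},
    {"xyz": [-2, 0, -4], "delta_rot": [0, 0, 0], "hand": 0},
    {"xyz": [-1, 0, -4], "delta_rot": [0, 0, 0], "hand": 0},
    {"xyz": [0, 0, 0], "delta_rot": [0, 0, 0], "hand": 0},
    {"xyz": [0, 0, 0], "delta_rot": [0, 0, 0], "hand": 0},
    {"xyz": [0, 0, 0], "delta_rot": [0, 0, 0], "hand": 0}
  ]
}}

```text
clock: 50.5
position: [0.4101, 0.0052, 0.1866]
ee_rot: [-3.141, -0.002, 0.001]
force: [0.6, 0.2, 0.0]
opening: -0.0001
finger_force: 0.0
```

Run:
```python
from h import *
np.set_printoptions(precision=3,suppress=True)
s=observe(); print(s['position'],s['opening'],s['clock'])
a=save('top','t9.png'); b=save('scene','s9.png'); bowls('top',.131)
cv2.imwrite('pics/b9.png',cv2.resize(np.hstack([a[60:340,70:540],b[60:360,60:][:280]]),(800,213))[:,:,::-1])
cv2.imwrite('pics/b9.png',cv2.resize(a[60:340,70:540],(800,477))[:,:,::-1])
for q,z in(('spurtle',.05),('bucket_lid',.046),('flip_jar',.1),('ramekin',.085)):
    r=trace('top',q)[0]; print(q,r['score'],px2w('top',*r['centre'],z))
for r in trace('scene','tare_tip')[:1]: print(r['score'],px2w('scene',*r['centre'],.1))
```

```text
[0.41  0.005 0.187] -0.0001486868517109417 50.5
top 0.96 [0.564 0.207] [0.616 0.264] c [0.59  0.235] cm [0.59  0.239]
top 0.95 [0.458 0.31 ] [0.508 0.371] c [0.483 0.34 ] cm [0.479 0.339]
top 0.86 [0.458 0.209] [0.507 0.261] c [0.483 0.235] cm [0.48  0.236]
top 0.72 [0.564 0.313] [0.617 0.371] c [0.591 0.342] cm [0.59  0.338]
spurtle 0.8 [ 0.46  -0.374  0.05 ]
bucket_lid 0.55 [ 0.443 -0.269  0.046]
flip_jar 0.67 [ 0.679 -0.243  0.1  ]
ramekin 0.97 [ 0.668 -0.351  0.085]
0.9 [0.378 0.294 0.1  ]
```

View pics/b9.png

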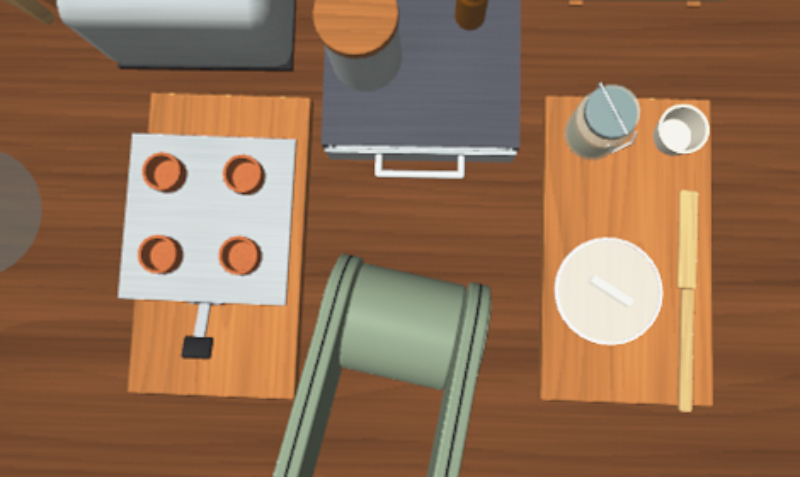

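View pics/s9.png

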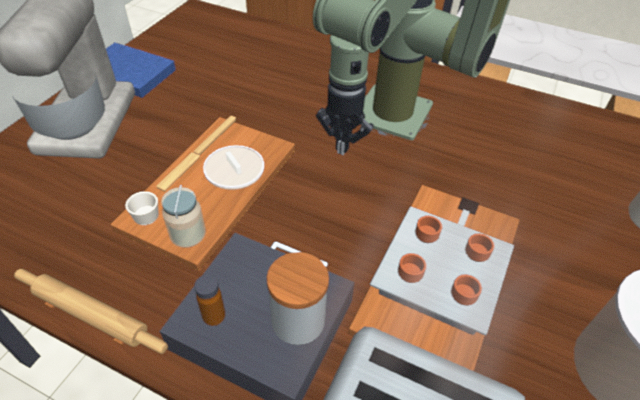

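The final layout looks right. I'll check how far the handle travelled before handing in.

Run:
```python
from h import *
A=cv2.imread('pics/t0.png') if 0 else cv2.imread('pics/top0.png').astype(int); B=cv2.imread('pics/t9.png').astype(int)
for im,lo,hi in((A,225,250),(B,150,175)):
    for col in(310,318,326,334):
        c=im[lo:hi,col].min(1); rows=np.where(c>185)[0]+lo; print(col,rows,[round(px2w('top',r,col,.047)[0],4) for r in rows[-4:]])
```

```text
310 [235 236 237 238] [np.float64(0.4323), np.float64(0.4299), np.float64(0.4275), np.float64(0.4251)]
318 [235 236 237 238] [np.float64(0.4327), np.float64(0.4303), np.float64(0.4279), np.float64(0.4255)]
326 [235 236 237 238] [np.float64(0.4331), np.float64(0.4307), np.float64(0.4283), np.float64(0.4259)]
334 [236 237 238] [np.float64(0.4311), np.float64(0.4287), np.float64(0.4263)]
310 [160 161 162 163] [np.float64(0.6161), np.float64(0.6136), np.float64(0.6111), np.float64(0.6086)]
318 [161 162 163] [np.float64(0.6139), np.float64(0.6114), np.float64(0.6089)]
326 [161 162 163] [np.float64(0.6142), np.float64(0.6117), np.float64(0.6092)]
334 [161 162 163] [np.float64(0.6145), np.float64(0.6121), np.float64(0.6096)]
```

Measured travel is about 184 mm from a start of 0 to 12 mm. That should mean shut, but I'll press once more to the stop to be sure.

>>> {"method": "servo_tool", "body": {
  "deltas": [
    {"xyz": [1, 0, 4], "delta_rot": [0, 0, 0], "hand": 0},
    {"xyz": [2, 0, 4], "delta_rot": [0, 0, 0], "hand": 0},
    {"xyz": [2, 0, 4], "delta_rot": [0, 0, 0], "hand": 0},
    {"xyz": [2, 0, 3], "delta_rot": [0, 0, 0], "hand": 0},
    {"xyz": [4, 0, 0], "delta_rot": [0, 0, 0], "hand": 0},
    {"xyz": [4, 0, 0], "delta_rot": [0, 0, 0], "hand": 0},
    {"xyz": [2, 0, 0], "delta_rot": [0, 0, 0], "hand": 0},
    {"xyz": [1, 0, 0], "delta_rot": [0, 0, 0], "hand": 0}
  ]
}}

```text
clock: 51.7
position: [0.5927, 0.0048, 0.0371]
ee_rot: [3.141, 0.002, 0.002]
force: [1.1, -0.6, -0.1]
opening: -0.0003
finger_force: 0.0
```

>>> {"method": "servo_tool", "body": {
  "deltas": [
    {"xyz": [0.5, 0, 0], "delta_rot": [0, 0, 0], "hand": 0},
    {"xyz": [0.5, 0, 0], "delta_rot": [0, 0, 0], "hand": 0},
    {"xyz": [0.3, 0, 0], "delta_rot": [0, 0, 0], "hand": 0},
    {"xyz": [0, 0, 0], "delta_rot": [0, 0, 0], "hand": 0},
    {"xyz": [0, 0, 0], "delta_rot": [0, 0, 0], "hand": 0}
  ]
}}

```text
clock: 52.2
position: [0.5978, 0.0051, 0.0365]
ee_rot: [-3.141, -0.002, 0.018]
force: [-10.0, -0.8, 7.6]
opening: 0.0002
finger_force: 5.1
```

It stops at the same place (x = 0.598), so it's on its hard stop. I'll retreat and hand in.

>>> {"method": "servo_tool", "body": {
  "deltas": [
    {"xyz": [-1, 0, 0], "delta_rot": [0, 0, 0], "hand": 0},
    {"xyz": [-3, 0, 0], "delta_rot": [0, 0, 0], "hand": 0},
    {"xyz": [-4, 0, 0], "delta_rot": [0, 0, 0], "hand": 0},
    {"xyz": [-4, 0, 0], "delta_rot": [0, 0, 0], "hand": 0},
    {"xyz": [-1, 0, -4], "delta_rot": [0, 0, 0], "hand": 0},
    {"xyz": [0, 0, -4], "delta_rot": [0, 0, 0], "hand": 0},
    {"xyz": [0, 0, -4], "delta_rot": [0, 0, 0], "hand": 0},
    {"xyz": [0, 0, 0], "delta_rot": [0, 0, 0], "hand": 0}
  ]
}}

```text
clock: 53.0
position: [0.4773, 0.0043, 0.1635]
ee_rot: [3.139, 0.002, 0.021]
force: [1.1, -0.0, 1.2]
opening: 0.0001
finger_force: 0.0
```

Run:
```python
from h import *
np.set_printoptions(precision=3,suppress=True)
save('top','t10.png'); bowls('top',.131); s=observe(); print(s['position'],s['dq'],s['force'])
print(finish_job())
```

```text
top 0.81 [0.564 0.313] [0.617 0.369] c [0.591 0.341] cm [0.589 0.341]
top 0.81 [0.566 0.209] [0.614 0.264] c [0.59  0.236] cm [0.586 0.242]
top 0.69 [0.458 0.312] [0.508 0.373] c [0.483 0.343] cm [0.479 0.34 ]
top 0.67 [0.458 0.211] [0.507 0.263] c [0.483 0.237] cm [0.476 0.237]
[0.474 0.005 0.158] [ 0.001  0.046  0.039  0.001  0.004 -0.   ] [-0.116 -0.085 -0.1  ]
the job is handed in; nothing more can be done
None
```

I handed the job in at about 53 s, and no verdict came back: the spurtle and lid lie flat on the clear shelf, all four bowls stand upright on the scale plate, the lever was pressed to its stop and released, the drawer is pushed to its hard stop, and the jar and cup were left alone.

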